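# Pile the slide boxes on the carrier and slide it to the handover bay

### The arm

A 7-joint arm with a two-finger parallel gripper is mounted at the origin on the work surface. World frame = base frame: x ahead of the robot, y to its left, z up, the work surface at z = 0. Lengths are in m, angles in rad, forces in N, time in s.
With the tool pointing down it reaches from about 0.35 to 0.9 m from the base axis. Payload 8.1 kg.
Tool frame: the origin (TCP) lies at the very end of the fingers, on their centre line; the grasp point (between the pads) lies 19 mm behind it; z points along the fingers, y is the direction in which the jaws open and shut (so a half turn about z gives the same grasp; the last joint's range is limited). The gripper opens to 92 mm and grips with 3 to 60 N. Pads are 19 mm wide; open, the fingers measure 130 mm over their backs; the gripper's body (75 mm by 190 mm) begins 47 mm behind the grasp point.
Start: joints at [1.174, 0.434, 0.025, 1.573, -0.012, 1.134, -0.075], TCP at [0.181, -0.598, 0.227] pointing down, gripper open.
Joint ranges: [-2.62, 2.62], [-0.44, 2.09], [-1.27, 1.32], [0.08, 2.57], [-1.32, 4.46], [0.12, 2], [-2.74, 2.74]. Speed limits (rad/s): [2.22, 2.22, 3.01, 3.01, 3.14, 3.14, 3.14].

### API

Orientations are given as a rotation vector (axis times angle).
In Python, from cell import observe, get_image, sign_off gives the robot as it stands.
- The arm moves only by the tool arm_command, never from a script. Its argument "deltas" is a list of rows, each an object with "xyz": the shift along the tool's x, y, z in cm, a list of three; "turn": the turn about the tool's z in degrees; "jaw": the closure in counts, from 0 (fully open) to 255 (shut). A call has 1 to 5 rows; each row is the pose to reach, as a shift and turn from the pose measured when the call began, along the tool's axes at that moment; what a row does not reach only later rows make up. A row lasts 1/12 s, in which the tool goes at most 41.7 mm and 7.16 degrees, less where a joint would pass 70% of its speed; a pose out of reach is approached as far as the arm can. A call with a gripper value outside its range is refused whole. The fingers move at their own pace and stop on an object; "force" is the grip in N (left out, the last holds). Time passes only in rows, so rows that repeat a pose let the fingers close. It gives the time, the measured TCP pose, the force and the opening at its end, in the units of the state.
- observe(): the state, without advancing time (a new reading comes with each control period).
- get_image(name): name is "scene" or "side" or "wrist"; returns a dict with "frame" (420x560x3 uint8, red, green, blue), "depth" (420x560 float32, m along the optical axis (not along the pixel's ray), 0 where there is no reading), "camera_matrix" (3x3 intrinsics, pixels), "distortion" ([k1, k2, p1, p2, k3] as OpenCV has them; the pictures are not rectified), "cam_to_world" (4x4, takes a point from camera to world coordinates). Camera axes: x right, y up, looking along -z (the intrinsics and any distortion apply to the point x, -y, -z); pixel columns grow to the right and rows downward; lengths in m; the calibration is good to about 2 mm. A picture is of the moment at which its call begins.
- sign_off(): hands the job in, once; it reports no verdict.
The state is a dict: "clock": time; "joints": joint angles; "dq": joint speeds; "joint_efforts": joint torques, N m; "position": TCP position; "ee_rot": TCP orientation; "force": force on the tool from outside, world axes, zero at the start; "ft_torque": the same for the moment, N m; "width": opening from 0.0 (shut) to 1.0 (fully open).
Only numpy, scipy, OpenCV 4.12 (cv2) and the standard library are available. Lean on these libraries where they do the work, as an engineer would, in place of code of your own. Each camera call takes 0.05 s, during which the arm holds its last target.

### The job

Pile the slide boxes squarely one on another in the middle of the white carrier board: first blue, then yellow on it, then red on top. Then slide the loaded board along the bench, without lifting it, until it lies wholly inside the black tape outline with the pile still neat. There is glass in the boxes, so set them down rather than drop them, and leave everything else on the bench where it is.

Things in the scene. Friction and masses are not known exactly. Their poses are not given: they have to be found in the camera images.
- blue_box: blue flat rigid plastic box for microscope slides, 60 x 100 x 18 mm (x, y, z), with a white paper patch on top; origin at the centre of its underside, z up, x across the 60 mm width. 0.13 kg
- yellow_box: yellow flat rigid plastic box for microscope slides, 60 x 100 x 18 mm (x, y, z), with a white paper patch on top; origin at the centre of its underside, z up, x across the 60 mm width. 0.13 kg
- red_box: red flat rigid plastic box for microscope slides, 60 x 100 x 18 mm (x, y, z), with a white paper patch on top; origin at the centre of its underside, z up, x across the 60 mm width. 0.13 kg
- green_box: green flat rigid plastic box for microscope slides, 60 x 100 x 18 mm (x, y, z), with a white paper patch on top; origin at the centre of its underside, z up, x across the 60 mm width. 0.13 kg. Not part of the job
- board: loose white flat carrier board, 140 x 180 x 18 mm (x, y, z), with a flush dark-grey inlay on top, too wide to be gripped; origin at the centre of its underside, z up. Its flat top is 18 mm above the bench. 0.6 kg
- board_corner0 (a point): the board's bottom corner at its own +x +y
- board_corner1 (a point): the board's bottom corner at its own +x -y
- board_corner2 (a point): the board's bottom corner at its own -x -y
- board_corner3 (a point): the board's bottom corner at its own -x +y
- bay: handover bay: rectangular outline of flat black tape stuck on the bench, clear inside 170 mm in its x by 210 mm in its y, tape 12 mm wide (no height to speak of); origin at the centre of the outline on the bench surface. At the start two of the slide boxes lie in it
- jar: bystander: small specimen jar with a red lid, 48 mm across, 62 mm tall; origin under its centre
- cup: bystander: clear plastic cup, 64 mm across, 70 mm tall; origin under its centre
- spray: bystander: white bottle with a blue cap, 60 mm across, 150 mm tall; origin under its centre
Mind the look-alikes: they are no part of the job. What is meant by the board is not pink, and is the smaller of those in its own colour.

How it is judged:
By the outcome, as a careful person would: the job done as asked, in the order asked, and still so for the second after the job is handed in, with the robot touching nothing.
It also fails if it takes over 72 s, if anything falls off the work surface, if the arm or the gripper's body presses on something with over 40 N, if the wrist force passes 120 N, or if a joint passes its speed limit or range.

## Working session

There is one attempt and no reset: what is moved stays moved. The work goes in short steps, Python scripts to look and compute and a tool call to move; the robot and the scene stay as the last step left them, time stands still between calls to the robot, and variables do not carry over. Pictures are saved under pics/ and viewed, and the job is handed in when it is done.

Besides the shell and the picture viewer there is one more tool, called after "Call:" in YAML: its name, and indented under it one key for each argument. arm_command: Moves the arm, as the interface text tells. Its arguments: {"type":"object","properties":{"deltas":{"type":"array","items":{"type":"object","properties":{"xyz":{"type":"array","items":{"type":"number"}},"turn":{"type":"number"},"jaw":{"type":"number"}}}},"force":{"type":"number"}},"required":["deltas"]}

```bash
ls; mkdir -p pics
python3 - <<'E'
from cell import observe,get_image
import cv2,numpy as np
s=observe();print(s)
for n in ["scene","side","wrist"]:
    d=get_image(n);cv2.imwrite(f"pics/{n}0.png",d["frame"][:,:,::-1]);np.savez(f"{n}0.npz",**d)
    print(n,d["camera_matrix"].tolist(),d["distortion"],d["cam_to_world"].round(3).tolist())
E
```

```text
pics
{'clock': 0.0, 'joints': array([ 1.17442352,  0.43521961,  0.02496995,  1.57411893, -0.011611  ,
        1.13400354, -0.07508463]), 'dq': array([ 0.00084552, -0.00202707,  0.00068625, -0.00020277, -0.0005887 ,
       -0.00040465, -0.00257671]), 'joint_efforts': array([ 4.18532190e-04, -6.67857385e+01,  9.84610990e-01, -3.14459467e+01,
       -6.08460652e-02,  4.32016351e-02,  2.20818333e-04]), 'position': array([ 0.18077479, -0.59773476,  0.22593859]), 'ee_rot': array([-3.10623052e+00, -4.59483161e-01,  5.75457744e-04]), 'force': array([0.77250926, 0.18520193, 0.45121743]), 'ft_torque': array([ 0.01078612,  0.05128071, -0.02731253]), 'width': 1.0032178141507009}
scene [[434.31625966213335, 0.0, 285.1814751861385], [0.0, 434.31625966213335, 215.14852291985167], [0.0, 0.0, 1.0]] [0.01260181 0.         0.         0.         0.        ] [[0.58, -0.675, 0.457, 1.154], [0.815, 0.473, -0.336, -0.514], [0.011, 0.567, 0.824, 1.188], [0.0, 0.0, 0.0, 1.0]]
side [[470.99496098158494, 0.0, 277.54726240583324], [0.0, 470.99496098158494, 216.5126119215838], [0.0, 0.0, 1.0]] [-0.08291828  0.          0.          0.          0.        ] [[0.839, 0.348, -0.418, -0.217], [-0.544, 0.524, -0.655, -1.218], [-0.009, 0.777, 0.629, 1.155], [0.0, 0.0, 0.0, 1.0]]
wrist [[352.9715809187671, 0.0, 277.8611027093356], [0.0, 352.9715809187671, 213.2958658144821], [0.0, 0.0, 1.0]] [-0.06294541  0.          0.          0.          0.        ] [[0.29, 0.913, 0.287, 0.259], [-0.957, 0.277, 0.086, -0.575], [-0.001, -0.3, 0.954, 0.385], [0.0, 0.0, 0.0, 1.0]]
```

View pics/scene0.png

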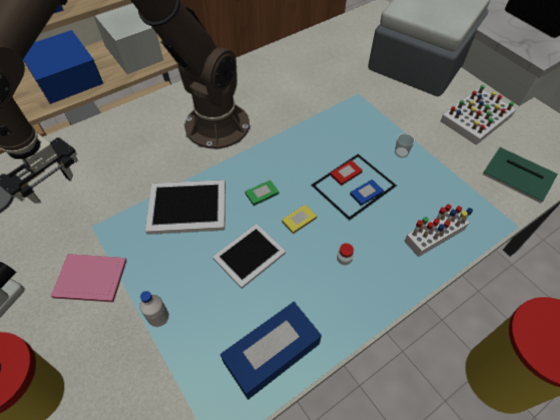

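View pics/side0.png

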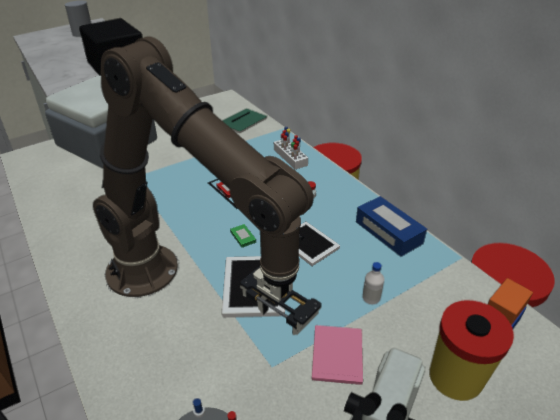

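View pics/wrist0.png

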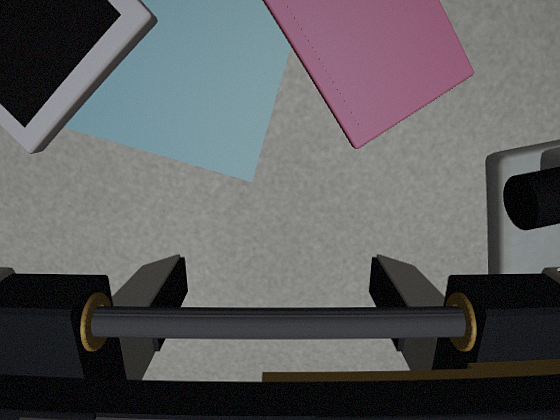

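Scene picture: the white boards are the large one at (187,206) and the small one at (249,255), and the pink one is at (90,278). The description fits the small white one. The slide boxes are blue (367,191), red (347,172), yellow (299,218) and green (262,192). The large blue case at (271,347) is a look-alike, not a 60x100 mm box. The bay is at (354,186).

```bash
cat > h.py <<'E'
import cv2,numpy as np
from cell import observe,get_image
def ray(d,px,z):
    """pixels (N,2) -> world points on plane z"""
    u=cv2.undistortPoints(np.float64(px).reshape(-1,1,2),d["camera_matrix"],d["distortion"]).reshape(-1,2)
    T=d["cam_to_world"]; r=np.c_[u[:,0],-u[:,1],-np.ones(len(u))]@T[:3,:3].T
    o=T[:3,3]; return o+r*((z-o[2])/r[:,2])[:,None]
def proj(d,P):
    T=d["cam_to_world"]; p=(np.float64(P)-T[:3,3])@T[:3,:3]
    return cv2.projectPoints(p*[1,-1,-1],np.zeros(3),np.zeros(3),d["camera_matrix"],d["distortion"])[0].reshape(-1,2)
def rect(d,mask,z):
    """largest blob -> world min area rect: center, (long,short), yaw of the LONG axis (deg), hull corners"""
    c=max(cv2.findContours(mask.astype(np.uint8),0,cv2.CHAIN_APPROX_NONE)[0],key=cv2.contourArea)
    w=ray(d,c.reshape(-1,2),z)[:,:2]
    (cx,cy),(a,b),_=r=cv2.minAreaRect(np.float32(w*1000))
    p=cv2.boxPoints(r);e=p[1]-p[0];f=p[2]-p[1];L=e if np.hypot(*e)>np.hypot(*f) else f
    return np.array([cx,cy])/1000,(max(a,b),min(a,b)),np.degrees(np.arctan2(L[1],L[0]))%180,c
def hsv(d): return cv2.cvtColor(d["frame"],cv2.COLOR_RGB2HSV)
E
python3 - <<'E'
from h import *
d=dict(np.load("scene0.npz"));H=hsv(d)
for p in [(367,186),(372,186),(350,166),(290,216),(275,190),(238,232),(232,246),(249,255),(262,192),(187,206),(316,183),(340,230),(367,191)]:
    print(p,H[p[1],p[0]],ray(d,[p],0.018)[0].round(3),d["depth"][p[1],p[0]])
im=d["frame"][120:300,190:420,::-1];cv2.imwrite("pics/crop0.png",cv2.resize(im,None,fx=3.3,fy=3.3,interpolation=cv2.INTER_CUBIC))
E
```

```text
(367, 186) [ 24   9 143] [0.567 0.263 0.018] 1.4966487
(372, 186) [111 135 128] [0.577 0.277 0.018] 1.4952943
(350, 166) [  3  78 141] [0.464 0.274 0.018] 1.5429189
(290, 216) [ 27 148 169] [ 0.517 -0.026  0.018] 1.4191494
(275, 190) [ 65 149 127] [ 0.4   -0.006  0.018] 1.4754077
(238, 232) [ 96  66 165] [ 0.472 -0.198  0.018] 1.4015994
(232, 246) [ 90   3 100] [ 0.505 -0.241  0.018] 1.3476641
(249, 255) [ 0  0 17] [ 0.562 -0.215  0.018] 1.333627
(262, 192) [ 20  11 143] [ 0.382 -0.047  0.018] 1.4730422
(187, 206) [ 0  0 17] [ 0.289 -0.282  0.018] 1.4332129
(316, 183) [96 61 42] [0.456 0.128 0.018] 1.5141426
(340, 230) [ 96  67 163] [0.653 0.073 0.018] 1.4107887
(367, 191) [ 25  11 143] [0.583 0.249 0.018] 1.4776632
```

View pics/crop0.png

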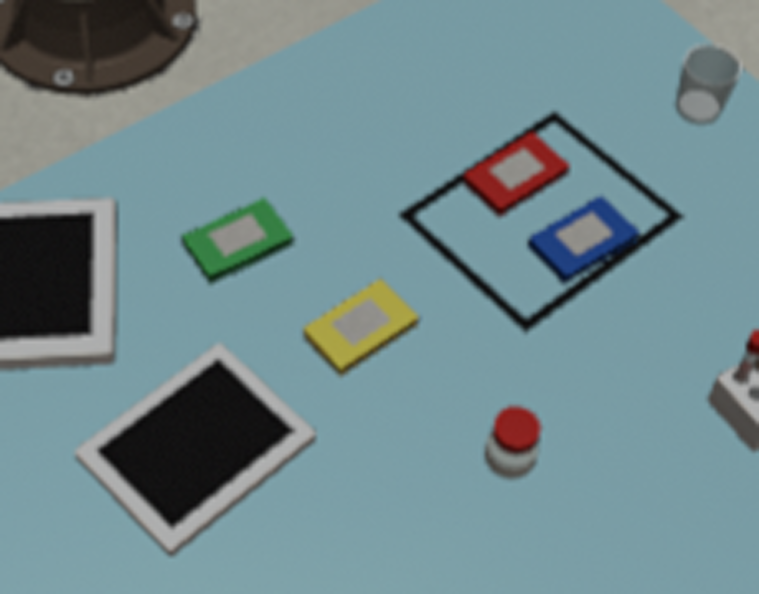

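The crop confirms the small white board at crop (195,445) with its dark inlay. Blue, yellow, red and green boxes are separate and clear. Next I'll measure them.

```bash
cat >> h.py <<'E'
R={"blue":((108,125),100,(0.573,0.259)),"yellow":((20,35),90,(0.52,0)),"red":(None,100,(0.48,0.25)),"green":((50,80),90,(0.385,-0.05))}
def cmask(d,n,vmin=0):
    H=hsv(d).astype(int);h,s,v=H[...,0],H[...,1],H[...,2];r,smin,_=R[n]
    m=((h<8)|(h>172)) if r is None else ((h>=r[0])&(h<=r[1]))
    return m&(s>smin)&(v>vmin)
def roi(d,m,c,z,rad):
    u=proj(d,[[c[0],c[1],z]])[0]; w=proj(d,[[c[0]+rad,c[1],z],[c[0],c[1]+rad,z]])
    k=np.zeros(m.shape,np.uint8);cv2.circle(k,tuple(int(x) for x in u),int(np.max(np.hypot(*(w-u).T))),1,-1);return m&(k>0)
E
python3 - <<'E'
from h import *
for cam in ["scene","side"]:
    d=dict(np.load(cam+"0.npz"));print(cam)
    for n in R:
        m=roi(d,cmask(d,n),R[n][2],.018,.09)
        if m.sum()<20: continue
        V=hsv(d)[...,2][m];print(n,m.sum(),np.percentile(V,[2,10,25,50,75,90]))
        for vm in (0,np.percentile(V,75)*.72):
            try:
                c,s,y,_=rect(d,roi(d,cmask(d,n,vm),R[n][2],.018,.09),.018);print("  ",c.round(4),np.round(s,1),round(y,1))
            except Exception as e: print(e)
    H=hsv(d);ink=(H[...,2]<45)
    c,s,y,_=rect(d,roi(d,ink,(.56,-.21),.018,.12),.018);print("inlay",c.round(4),np.round(s,1),round(y,1))
    w=(H[...,1]<35)&(H[...,2]>110)
    c,s,y,_=rect(d,roi(d,w,(.56,-.21),.018,.13),.018);print("board",c.round(4),np.round(s,1),round(y,1))
    t=roi(d,H[...,2]<75,(.53,.22),.0,.19)
    c,s,y,_=rect(d,t,0);print("bay",c.round(4),np.round(s,1),round(y,1))
    j=roi(d,((H[...,0]<8)|(H[...,0]>172))&(H[...,1]>100),(.65,.1),.062,.06)
    c,s,y,_=rect(d,j,.062);print("jar",c.round(4),np.round(s,1))
E
```

```text
scene
blue 316 [ 40.9  58.5 116.  126.  127.  129. ]
   [0.5866 0.245 ] [103.6  68.4] 89.7
   [0.5822 0.249 ] [95.7 59.6] 89.7
yellow 368 [ 76. 102. 160. 169. 170. 171.]
   [ 0.5401 -0.008 ] [99.7 63.6] 92.8
   [ 0.5378 -0.0067] [97.4 59.3] 92.2
red 307 [ 55.12  71.   116.   139.   140.   141.  ]
   [0.4753 0.2468] [107.3  65.6] 93.5
   [0.4742 0.2475] [97.8 60.7] 91.9
green 337 [ 50.16  65.   113.   127.   128.   130.  ]
   [ 0.3817 -0.0468] [102.8  67. ] 86.0
   [ 0.3782 -0.0454] [100.5  59.8] 86.0
inlay [ 0.5558 -0.2113] [143.9 103. ] 97.4
board [ 0.5596 -0.2122] [182.4 144.3] 97.8
bay [0.5272 0.2396] [231. 190.] 94.3Traceback (most recent call last):
  File "<stdin>", line 19, in <module>
  File "h.py", line 13, in rect
    c=max(cv2.findContours(mask.astype(np.uint8),0,cv2.CHAIN_APPROX_NONE)[0],key=cv2.contourArea)
ValueError: max() iterable argument is empty
```

```bash
cat >> h.py <<'E'
from scipy.spatial.transform import Rotation as Ro
def go(x,y,z,yaw):
    """print tool-frame shift (cm) and turn (deg) to bring TCP to x,y,z with tool-x heading yaw"""
    s=observe();M=Ro.from_rotvec(s["ee_rot"]).as_matrix();p=s["position"]
    cur=np.degrees(np.arctan2(M[1,0],M[0,0]));dx=M.T@(np.array([x,y,z])-p)*100
    t=-((yaw-cur+180)%360-180)
    print("t%.2f pos"%s["clock"],p.round(4),"yaw %.1f tilt %.2f"%(cur,np.degrees(np.arccos(-M[2,2]))),"F",s["force"].round(1),"w %.3f"%s["width"],"-> xyz cm",dx.round(2),"turn %.1f"%t, "rows %.1f"%max(np.linalg.norm(dx)/4.17,abs(t)/7.16))
E
python3 -c "
from h import *
go(.56,.17,.2,90)
d=dict(np.load('scene0.npz'));H=hsv(d)
for z,p in [(.062,(346,246)),(0,(404,155)),(0,(155,322))]: print(ray(d,[p],z)[0].round(3))
print(observe()['joints'])"
```

```text
t0.15 pos [ 0.1809 -0.5979  0.2261] yaw 16.8 tilt 0.07 F [-0.  -0.8 -0.5] w 0.996 -> xyz cm [ 58.52 -62.52   2.68] turn -73.2 rows 20.5
[0.726 0.029 0.062]
[0.527 0.484 0.   ]
[ 0.582 -0.544  0.   ]
[ 1.17436199  0.43504734  0.02498078  1.57385503 -0.01159724  1.13397463
 -0.07513143]
```

Call:
arm_command:
  deltas:
    - {"xyz": [58.5,-62.5,2.7],"turn": -73,"jaw": 0}
    - {"xyz": [58.5,-62.5,2.7],"turn": -73,"jaw": 0}
    - {"xyz": [58.5,-62.5,2.7],"turn": -73,"jaw": 0}
    - {"xyz": [58.5,-62.5,2.7],"turn": -73,"jaw": 0}
    - {"xyz": [58.5,-62.5,2.7],"turn": -73,"jaw": 0}
  force: 20

```text
clock: 0.57
position: [0.2734, -0.4095, 0.22]
ee_rot: [-2.811, -1.401, 0.0]
force: [1.2, -0.7, -0.6]
width: 1.001
```

```bash
python3 -c "
from h import *
go(.56,.17,.2,90)
print(observe()['joints'])"
```

```text
t0.57 pos [ 0.2734 -0.4095  0.22  ] yaw 53.0 tilt 0.04 F [ 1.2 -0.7 -0.6] w 1.001 -> xyz cm [ 63.53 -12.     2.02] turn -37.0 rows 15.5
[ 1.02752593  0.23878486 -0.18641952  1.88447294  0.05118058  1.02358029
  0.17360162]
```

Call:
arm_command:
  deltas:
    - {"xyz": [63.5,-12,2.0],"turn": -37,"jaw": 0}
    - {"xyz": [63.5,-12,2.0],"turn": -37,"jaw": 0}
    - {"xyz": [63.5,-12,2.0],"turn": -37,"jaw": 0}
    - {"xyz": [63.5,-12,2.0],"turn": -37,"jaw": 0}
    - {"xyz": [63.5,-12,2.0],"turn": -37,"jaw": 0}

```text
clock: 0.98
position: [0.3655, -0.2229, 0.2138]
ee_rot: [-2.245, -2.198, 0.0]
force: [-0.0, -1.2, 1.1]
width: 0.997
```

```bash
python3 -c "
from h import *
go(.56,.17,.2,90)
print(observe()['joints'])"
```

```text
t0.98 pos [ 0.3655 -0.2229  0.2138] yaw 88.8 tilt 0.01 F [-0.  -1.2  1.1] w 0.997 -> xyz cm [39.69 18.62  1.38] turn -1.2 rows 10.5
[ 0.80211857  0.16089943 -0.42574638  2.01326034  0.07956401  0.98324698
  0.31588242]
```

Call:
arm_command:
  deltas:
    - {"xyz": [39.7,18.6,1.4],"turn": -1.2,"jaw": 0}
    - {"xyz": [39.7,18.6,1.4],"turn": -1.2,"jaw": 0}
    - {"xyz": [39.7,18.6,1.4],"turn": -1.2,"jaw": 0}
    - {"xyz": [39.7,18.6,1.4],"turn": -1.2,"jaw": 0}
    - {"xyz": [39.7,18.6,1.4],"turn": -1.2,"jaw": 0}

```text
clock: 1.4
position: [0.4576, -0.0362, 0.2072]
ee_rot: [2.222, 2.221, -0.0]
force: [0.5, 0.0, 0.1]
width: 1.0
```

```bash
python3 -c "
from h import *
go(.56,.17,.2,90)
print(observe()['joints'])"
```

```text
t1.40 pos [ 0.4576 -0.0362  0.2072] yaw 90.0 tilt 0.01 F [0.5 0.  0.1] w 1.000 -> xyz cm [20.62 10.22  0.72] turn -0.0 rows 5.5
[ 0.44110938  0.2405586  -0.56727703  1.9508454   0.15373001  0.99217235
 -0.19827223]
```

Call:
arm_command:
  deltas:
    - {"xyz": [20.6,10.2,0.7],"jaw": 0}
    - {"xyz": [20.6,10.2,0.7],"jaw": 0}
    - {"xyz": [20.6,10.2,0.7],"jaw": 0}
    - {"xyz": [20.6,10.2,0.7],"jaw": 0}
    - {"xyz": [20.6,10.2,0.7],"jaw": 0}

```text
schema error: expected keys xyz, turn, jaw
```

Call:
arm_command:
  deltas:
    - {"xyz": [1.7,0.9,0.0],"jaw": 0}
    - {"xyz": [1.7,0.9,0],"jaw": 0}

```text
schema error: expected keys xyz, turn, jaw
```

```bash
cat >> h.py <<'E'
def meas(d,n,z,c0,rad=.09,vfrac=.72):
    m=roi(d,cmask(d,n),c0,z,rad);V=hsv(d)[...,2][m]
    c,s,y,_=rect(d,roi(d,cmask(d,n,np.percentile(V,75)*vfrac),c0,z,rad),z)
    print(n,c.round(4),np.round(s,1),round(y,1))
def shot(cam,tag):
    d=get_image(cam);cv2.imwrite(f"pics/{tag}.png",d["frame"][:,:,::-1]);np.savez(tag+".npz",**d);return d
E
python3 -c "
from h import *
d=shot('wrist','w1')
go(.582,.249,.05,90)
meas(d,'blue',.018,(.58,.249));meas(d,'red',.018,(.475,.249))
"
```

```text
t1.45 pos [ 0.4611 -0.0273  0.2078] yaw 90.4 tilt 0.36 F [4.4 7.1 2.1] w 1.000 -> xyz cm [27.46 12.24 15.96] turn 0.4 rows 8.2Traceback (most recent call last):
  File "<string>", line 5, in <module>
    meas(d,'blue',.018,(.58,.249));meas(d,'red',.018,(.475,.249))
    ~~~~^^^^^^^^^^^^^^^^^^^^^^^^^^
  File "h.py", line 36, in meas
    c,s,y,_=rect(d,roi(d,cmask(d,n,np.percentile(V,75)*vfrac),c0,z,rad),z)
                                   ~~~~~~~~~~~~~^^^^^^
    return _quantile_unchecked(
        a, q, axis, out, overwrite_input, method, keepdims, weights)
    return _ureduce(a,
                    func=_quantile_ureduce_func,
    ...<5 lines>...
                    overwrite_input=overwrite_input,
                    method=method)
    r = func(a, **kwargs)
    result = _quantile(arr,
                       quantiles=q,
    ...<2 lines>...
                       out=out,
                       weights=wgt)
    previous = arr[previous_indexes]
               ~~~^^^^^^^^^^^^^^^^^^
IndexError: index 0 is out of bounds for axis 0 with size 0
```

View pics/w1.png

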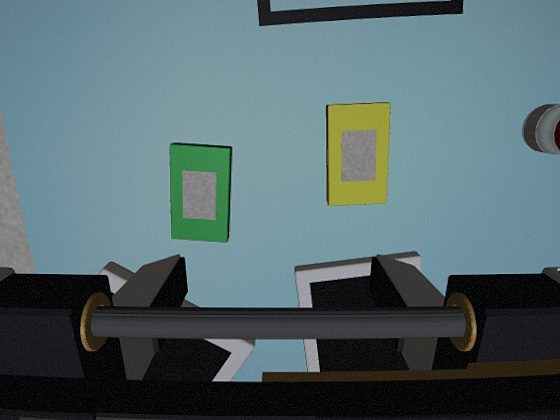

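This wrist view shows yellow at (358,155), green at (200,192) and the near bay tape at (360,10). The moves were refused because `turn` was missing, so I'm resending them.

Call:
arm_command:
  deltas:
    - {"xyz": [15,10.0,0.8],"turn": 0.4,"jaw": 0}
    - {"xyz": [15,10.0,0.8],"turn": 0.4,"jaw": 0}
    - {"xyz": [15,10.0,0.8],"turn": 0.4,"jaw": 0}
    - {"xyz": [15,10.0,0.8],"turn": 0.4,"jaw": 0}
    - {"xyz": [15,10.0,0.8],"turn": 0.4,"jaw": 0}

```text
clock: 1.87
position: [0.5612, 0.1277, 0.2006]
ee_rot: [-2.216, -2.224, -0.012]
force: [0.1, -0.4, -0.0]
width: 1.0
```

```bash
python3 -c "
from h import *
d=dict(np.load('w1.npz'));meas(d,'yellow',.018,(.54,-.006));meas(d,'green',.018,(.38,-.046))
d=shot('wrist','w2')
go(.582,.249,.05,90)
meas(d,'blue',.018,(.58,.249));meas(d,'red',.018,(.475,.249))
"
```

```text
yellow [ 0.537  -0.0048] [99.6 59.5] 92.5
green [ 0.377  -0.0447] [99.6 59.2] 85.9
t1.92 pos [0.5623 0.1314 0.2006] yaw 90.4 tilt 0.64 F [3.3 4.6 1.4] w 1.001 -> xyz cm [11.59  1.97 15.19] turn 0.4 rows 4.6
blue [0.5814 0.2494] [97.9 59.1] 89.8
red [0.4737 0.2493] [99.3 59.3] 92.0
```

View pics/w2.png

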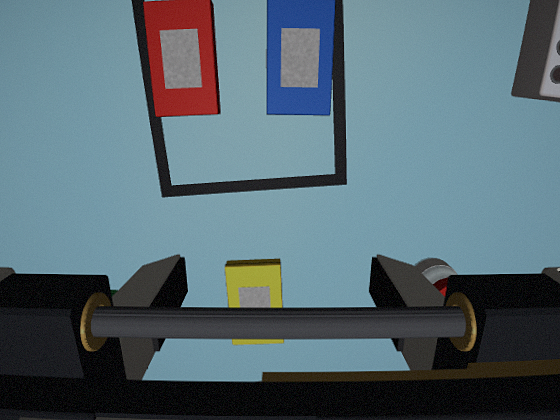

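Wrist picture: red at (180,58), blue at (300,57), and the near bay tape around (250,190). This agrees with the scene camera to about 1 mm. Moving over blue.

Call:
arm_command:
  deltas:
    - {"xyz": [11.6,1.9,8],"turn": 0.6,"jaw": 18}
    - {"xyz": [11.6,1.9,12],"turn": 0.6,"jaw": 18}
    - {"xyz": [11.6,1.9,15],"turn": 0.6,"jaw": 18}
    - {"xyz": [11.6,1.9,15],"turn": 0.6,"jaw": 18}
    - {"xyz": [11.6,1.9,15],"turn": 0.6,"jaw": 18}

```text
clock: 2.33
position: [0.5803, 0.2501, 0.049]
ee_rot: [-2.221, -2.215, -0.014]
force: [-0.4, -0.5, 0.8]
width: 0.93
```

```bash
python3 -c "
from h import *
go(.5815,.25,.004,89.8)
"
```

```text
t2.33 pos [0.5803 0.2501 0.049 ] yaw 89.8 tilt 0.57 F [-0.4 -0.5  0.8] w 0.930 -> xyz cm [-0.05  0.1   4.5 ] turn 0.0 rows 1.1
```

Call:
arm_command:
  deltas:
    - {"xyz": [0,0.1,2.5],"turn": 0,"jaw": 18}
    - {"xyz": [0,0.1,4.4],"turn": 0,"jaw": 18}
    - {"xyz": [0,0.1,4.4],"turn": 0,"jaw": 18}
    - {"xyz": [0,0.1,4.4],"turn": 0,"jaw": 18}

```text
clock: 2.67
position: [0.5809, 0.2501, 0.0038]
ee_rot: [-2.22, -2.215, -0.011]
force: [-0.1, -0.1, 0.9]
width: 0.93
```

Call:
arm_command:
  deltas:
    - {"xyz": [0,0,0],"turn": 0,"jaw": 255}
    - {"xyz": [0,0,0],"turn": 0,"jaw": 255}
    - {"xyz": [0,0,0],"turn": 0,"jaw": 255}
    - {"xyz": [0,0,0],"turn": 0,"jaw": 255}
    - {"xyz": [0,0,0],"turn": 0,"jaw": 255}
  force: 20

```text
clock: 3.08
position: [0.5812, 0.2499, 0.0043]
ee_rot: [-2.221, -2.215, -0.012]
force: [-0.3, -1.4, 1.6]
width: 0.65
```

```bash
python3 -c "
from h import *
go(.5815,.25,.12,89.8)
d=shot('wrist','w3')
"
```

```text
t3.08 pos [0.5812 0.2499 0.0043] yaw 89.8 tilt 0.51 F [-0.3 -1.4  1.6] w 0.650 -> xyz cm [  0.12   0.05 -11.57] turn 0.0 rows 2.8
```

View pics/w3.png

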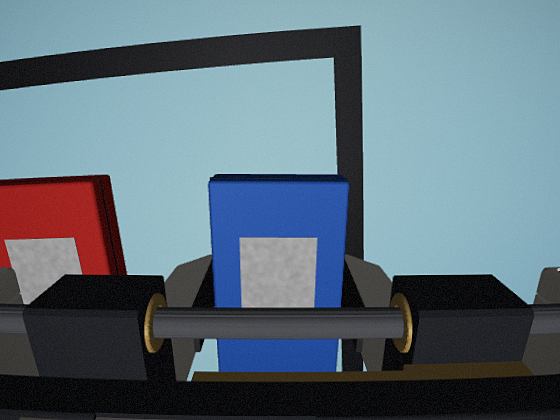

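Wrist picture: blue is centred between the fingers (210–350, 180–370) at 59.8 mm width, so the grip is good. Lifting.

Call:
arm_command:
  deltas:
    - {"xyz": [0,0,-2],"turn": 0,"jaw": 255}
    - {"xyz": [0,0,-5],"turn": 0,"jaw": 255}
    - {"xyz": [0,0,-9],"turn": 0,"jaw": 255}
    - {"xyz": [0,0,-11],"turn": 0,"jaw": 255}
    - {"xyz": [0,0,-11],"turn": 0,"jaw": 255}

```text
clock: 3.55
position: [0.5834, 0.2507, 0.1197]
ee_rot: [-2.223, -2.217, -0.024]
force: [0.8, 0.2, 0.2]
width: 0.654
```

```bash
python3 -c "
from h import *
go(.555,-.21,.11,97.5)
"
```

```text
t3.55 pos [0.5834 0.2507 0.1197] yaw 89.8 tilt 0.88 F [0.8 0.2 0.2] w 0.654 -> xyz cm [-46.09  -2.72   0.37] turn -7.7 rows 11.1
```

Call:
arm_command:
  deltas:
    - {"xyz": [-46,-2.7,0.4],"turn": -7.7,"jaw": 255}
    - {"xyz": [-46,-2.7,0.4],"turn": -7.7,"jaw": 255}
    - {"xyz": [-46,-2.7,0.4],"turn": -7.7,"jaw": 255}
    - {"xyz": [-46,-2.7,0.4],"turn": -7.7,"jaw": 255}
    - {"xyz": [-46,-2.7,0.4],"turn": -7.7,"jaw": 255}

```text
clock: 3.97
position: [0.5683, 0.0389, 0.1114]
ee_rot: [-2.069, -2.362, -0.023]
force: [0.3, -0.4, -1.7]
width: 0.65
```

```bash
python3 -c "
from h import *
go(.555,-.21,.11,97.5)
"
```

```text
t3.97 pos [0.5683 0.0389 0.1114] yaw 97.6 tilt 0.83 F [ 0.3 -0.4 -1.7] w 0.650 -> xyz cm [-24.49  -4.59  -0.17] turn 0.1 rows 6.0
```

Call:
arm_command:
  deltas:
    - {"xyz": [-24.5,-4.6,-0.1],"turn": 0,"jaw": 255}
    - {"xyz": [-24.5,-4.6,-0.1],"turn": 0,"jaw": 255}
    - {"xyz": [-24.5,-4.6,-0.1],"turn": 0,"jaw": 255}
    - {"xyz": [-24.5,-4.6,-0.1],"turn": 0,"jaw": 255}
    - {"xyz": [-24.5,-4.6,-0.1],"turn": 0,"jaw": 255}

```text
clock: 4.38
position: [0.5563, -0.1691, 0.1091]
ee_rot: [-2.068, -2.361, -0.022]
force: [0.0, -0.2, -0.6]
width: 0.655
```

Call:
arm_command:
  deltas:
    - {"xyz": [-3.6,-0.6,0],"turn": 0,"jaw": 255}
    - {"xyz": [-3.6,-0.6,0],"turn": 0,"jaw": 255}
    - {"xyz": [-3.6,-0.6,0],"turn": 0,"jaw": 255}

```text
clock: 4.63
position: [0.5537, -0.2091, 0.1074]
ee_rot: [-2.075, -2.354, -0.019]
force: [1.0, 0.4, -1.3]
width: 0.649
```

```bash
python3 -c "
from h import *
go(.555,-.21,.025,97.5)
s=observe();M=Ro.from_rotvec(s['ee_rot']).as_matrix();print(M.round(4))
d=shot('wrist','w4')
"
```

```text
t4.63 pos [ 0.5537 -0.2091  0.1074] yaw 97.2 tilt 0.73 F [ 1.   0.4 -1.3] w 0.649 -> xyz cm [-0.19  0.07  8.24] turn -0.3 rows 2.0
[[-0.1257  0.9921  0.0053]
 [ 0.992   0.1256  0.0116]
 [ 0.0109  0.0067 -0.9999]]
```

View pics/w4.png

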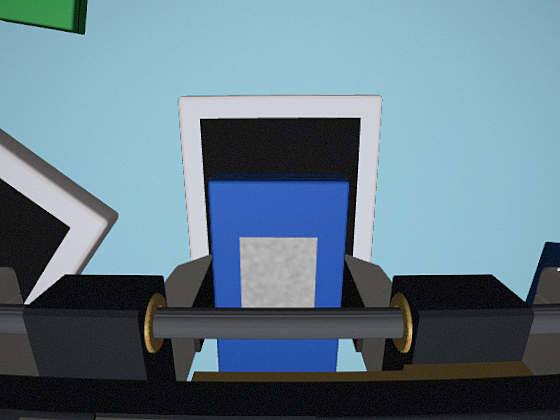

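```bash
python3 -c "
from h import *
d=dict(np.load('w4.npz'))
p=ray(d,[(200,118),(361,117)],.018)[:,:2];print(p,'mid',p.mean(0),np.hypot(*(p[1]-p[0])))
b=ray(d,[(180,98),(381,96)],.018)[:,:2];print(b,'mid',b.mean(0),np.hypot(*(b[1]-b[0])))
for q,L in ((p,.072),(b,.09)):
    e=(q[1]-q[0])/np.hypot(*(q[1]-q[0]));n=np.array([-e[1],e[0]]);print('yaw',np.degrees(np.arctan2(e[1],e[0])),'centre',q.mean(0)-n*L)
f=ray(d,[(209,181),(350,180)],.1211)[:,:2];e=(f[1]-f[0])/np.hypot(*(f[1]-f[0]));n=np.array([-e[1],e[0]]);print('blue',np.hypot(*(f[1]-f[0])),np.degrees(np.arctan2(e[1],e[0])),f.mean(0)-n*.05)
"
```

```text
[[ 0.49216485 -0.14371519]
 [ 0.60181148 -0.12913571]] mid [ 0.54698816 -0.13642545] 0.11061168292750097
[[ 0.4777053  -0.13210526]
 [ 0.61283761 -0.11358801]] mid [ 0.54527146 -0.12284664] 0.13639512351277086
yaw 7.574068805294916 centre [ 0.55647832 -0.20779727]
yaw 7.802672921534894 centre [ 0.55749002 -0.21201337]
blue 0.05952042379018777 7.5544964022104475 [ 0.55454923 -0.20911427]
```

Wrist picture: blue hangs in front of the inlay, whose far edge runs (200,118)–(361,117), parallel to it. The board centre estimates agree at about (0.556,-0.210). Lowering.

Call:
arm_command:
  deltas:
    - {"xyz": [-0.2,0.12,3],"turn": 0,"jaw": 255}
    - {"xyz": [-0.2,0.12,5.5],"turn": 0,"jaw": 255}
    - {"xyz": [-0.2,0.12,7.3],"turn": 0,"jaw": 255}
    - {"xyz": [-0.2,0.12,8.1],"turn": 0,"jaw": 255}
    - {"xyz": [-0.2,0.12,8.1],"turn": 0,"jaw": 255}

```text
clock: 5.1
position: [0.5552, -0.2048, 0.0249]
ee_rot: [-2.064, -2.358, -0.02]
force: [0.4, 1.0, -0.5]
width: 0.651
```

```bash
python3 -c "
from h import *
go(.5555,-.21,.0223,97.5)
"
```

```text
t5.10 pos [ 0.5552 -0.2048  0.0249] yaw 97.6 tilt 0.87 F [ 0.4  1.  -0.5] w 0.651 -> xyz cm [-0.53 -0.04  0.25] turn 0.1 rows 0.1
```

Call:
arm_command:
  deltas:
    - {"xyz": [-0.5,0,0.1],"turn": 0,"jaw": 255}
    - {"xyz": [-0.5,0,0.1],"turn": 0,"jaw": 255}
    - {"xyz": [-0.5,0,0.1],"turn": 0,"jaw": 255}

```text
clock: 5.35
position: [0.5566, -0.2099, 0.0249]
ee_rot: [-2.066, -2.359, -0.021]
force: [0.2, 0.1, -0.3]
width: 0.652
```

```bash
python3 -c "
from h import *
go(.5555,-.21,.0223,97.5)
"
```

```text
t5.35 pos [ 0.5566 -0.2099  0.0249] yaw 97.6 tilt 0.85 F [ 0.2  0.1 -0.3] w 0.652 -> xyz cm [ 0.   -0.11  0.26] turn 0.1 rows 0.1
```

Call:
arm_command:
  deltas:
    - {"xyz": [0,-0.05,0.15],"turn": 0,"jaw": 255}
    - {"xyz": [0,-0.05,0.25],"turn": 0,"jaw": 255}
    - {"xyz": [0,-0.05,0.25],"turn": 0,"jaw": 255}

```text
clock: 5.6
position: [0.5563, -0.2101, 0.0227]
ee_rot: [-2.066, -2.359, -0.022]
force: [0.0, -0.0, -1.5]
width: 0.649
```

```bash
python3 -c "
from h import *
go(.5555,-.21,.0223,97.5)
"
```

```text
t5.60 pos [ 0.5563 -0.2101  0.0227] yaw 97.6 tilt 0.85 F [ 0.  -0.  -1.5] w 0.649 -> xyz cm [ 0.02 -0.08  0.04] turn 0.1 rows 0.0
```

Call:
arm_command:
  deltas:
    - {"xyz": [0,-0.05,0.08],"turn": 0,"jaw": 255}
    - {"xyz": [0,-0.05,0.08],"turn": 0,"jaw": 255}

```text
clock: 5.77
position: [0.5562, -0.2101, 0.0224]
ee_rot: [-2.067, -2.36, -0.022]
force: [-0.2, 0.2, 2.0]
width: 0.647
```

Call:
arm_command:
  deltas:
    - {"xyz": [0,0,0.03],"turn": 0,"jaw": 255}
    - {"xyz": [0,0,0.03],"turn": 0,"jaw": 255}

```text
clock: 5.93
position: [0.5562, -0.2101, 0.0224]
ee_rot: [-2.067, -2.36, -0.022]
force: [-0.6, 1.3, 4.8]
width: 0.655
```

Contact force has risen to +5 N, so the box is down. Opening the jaws gently.

Call:
arm_command:
  deltas:
    - {"xyz": [0,0,0],"turn": 0,"jaw": 70}
    - {"xyz": [0,0,0],"turn": 0,"jaw": 30}
    - {"xyz": [0,0,0],"turn": 0,"jaw": 10}
    - {"xyz": [0,0,0],"turn": 0,"jaw": 10}

```text
clock: 6.27
position: [0.5561, -0.2101, 0.0222]
ee_rot: [-2.067, -2.36, -0.022]
force: [-1.1, -0.0, -1.5]
width: 0.891
```

Call:
arm_command:
  deltas:
    - {"xyz": [0,0,-2],"turn": 0,"jaw": 10}
    - {"xyz": [0,0,-5],"turn": 0,"jaw": 10}
    - {"xyz": [0,0,-9],"turn": 0,"jaw": 10}
    - {"xyz": [0,0,-12],"turn": 0,"jaw": 10}
    - {"xyz": [0,0,-12],"turn": 0,"jaw": 10}

```text
clock: 6.68
position: [0.559, -0.2122, 0.1486]
ee_rot: [2.067, 2.36, 0.028]
force: [2.1, -0.3, 0.6]
width: 0.958
```

```bash
python3 -c "
from h import *
go(.537,-.005,.12,92.5)
d=shot('scene','s1');meas(d,'blue',.036,(.555,-.21));meas(d,'yellow',.018,(.54,-.006))
w=shot('wrist','w5')
"
```

```text
t6.68 pos [ 0.559  -0.2122  0.1486] yaw 97.6 tilt 1.05 F [ 2.1 -0.3  0.6] w 0.958 -> xyz cm [20.8   0.5   3.05] turn 5.1 rows 5.0
blue [ 0.5568 -0.2113] [98.7 60. ] 97.3
yellow [ 0.5378 -0.0067] [97.4 59.3] 92.2
```

View pics/w5.png

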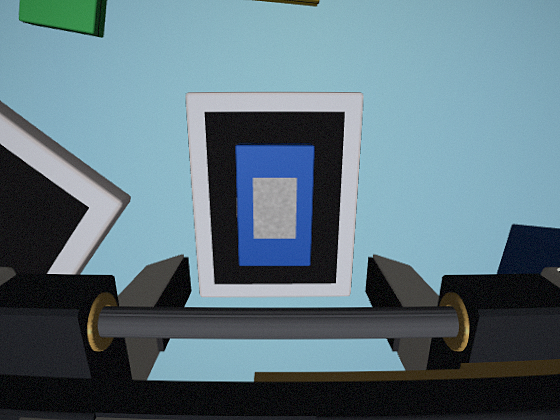

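View pics/s1.png

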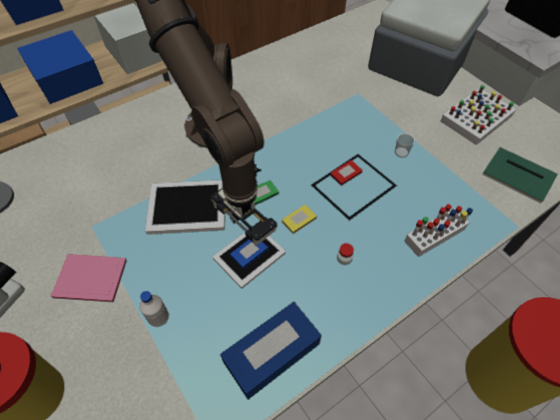

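Wrist picture: blue (275,205) sits centred on the inlay (205–360, 112–283). Scene picture agrees, with red and yellow untouched. Measuring, then on to yellow.

```bash
python3 -c "
from h import *
d=dict(np.load('w5.npz'));meas(d,'blue',.036,(.556,-.21))
H=hsv(d);w=roi(d,(H[...,1]<45)&(H[...,2]>125),(.556,-.21),.018,.13)
c,s,y,_=rect(d,w,.018);print('board',c,s,y)
w=roi(d,(H[...,2]<50),(.556,-.21),.018,.1)
c,s,y,_=rect(d,w,.018);print('inlay',c,s,y)
go(.537,-.005,.12,92.5)
"
```

```text
blue [ 0.5559 -0.2102] [99.2 59.2] 97.2
board [ 0.55641632 -0.21062729] (178.9354248046875, 139.2386016845703) 97.561455
inlay [ 0.55650348 -0.21117662] (149.54367065429688, 110.2293472290039) 97.524124
t6.78 pos [ 0.5562 -0.2122  0.1436] yaw 97.6 tilt 0.86 F [-0.1  0.3 -1.2] w 0.962 -> xyz cm [20.76  0.79  2.6 ] turn 5.1 rows 5.0
```

Call:
arm_command:
  deltas:
    - {"xyz": [20.8,0.8,2.6],"turn": 5.1,"jaw": 10}
    - {"xyz": [20.8,0.8,2.6],"turn": 5.1,"jaw": 10}
    - {"xyz": [20.8,0.8,2.6],"turn": 5.1,"jaw": 10}
    - {"xyz": [20.8,0.8,2.6],"turn": 5.1,"jaw": 10}
    - {"xyz": [20.8,0.8,2.6],"turn": 5.1,"jaw": 10}

```text
clock: 7.2
position: [0.5356, -0.004, 0.1185]
ee_rot: [-2.171, -2.265, -0.021]
force: [0.5, 0.3, -0.1]
width: 0.961
```

Call:
arm_command:
  deltas:
    - {"xyz": [0,0,0],"turn": 0,"jaw": 10}
    - {"xyz": [0,0,0],"turn": 0,"jaw": 10}

```text
clock: 7.37
position: [0.5339, -0.0006, 0.1171]
ee_rot: [-2.162, -2.269, -0.018]
force: [0.4, -1.2, -0.3]
width: 0.96
```

```bash
python3 -c "
from h import *
go(.537,-.005,.004,92.5)
"
```

```text
t7.37 pos [ 0.5339 -0.0006  0.1171] yaw 92.8 tilt 0.79 F [ 0.4 -1.2 -0.3] w 0.960 -> xyz cm [-0.6   0.25 11.3 ] turn 0.3 rows 2.7
```

Call:
arm_command:
  deltas:
    - {"xyz": [-0.6,0.25,4],"turn": 0.3,"jaw": 10}
    - {"xyz": [-0.6,0.25,7],"turn": 0.3,"jaw": 10}
    - {"xyz": [-0.6,0.25,8.5],"turn": 0.3,"jaw": 10}
    - {"xyz": [-0.6,0.25,8.5],"turn": 0.3,"jaw": 10}

```text
clock: 7.7
position: [0.5339, -0.0075, 0.0279]
ee_rot: [-2.166, -2.258, -0.009]
force: [0.5, 0.2, 0.2]
width: 0.96
```

```bash
python3 -c "
from h import *
go(.537,-.005,.004,92.5)
"
```

```text
t7.70 pos [ 0.5339 -0.0075  0.0279] yaw 92.4 tilt 0.77 F [0.5 0.2 0.2] w 0.960 -> xyz cm [0.2  0.33 2.39] turn -0.1 rows 0.6
```

Call:
arm_command:
  deltas:
    - {"xyz": [0.2,0.33,0.5],"turn": 0,"jaw": 10}
    - {"xyz": [0.2,0.33,2.0],"turn": 0,"jaw": 10}
    - {"xyz": [0.2,0.33,2.4],"turn": 0,"jaw": 10}
    - {"xyz": [0.2,0.33,2.4],"turn": 0,"jaw": 10}
    - {"xyz": [0.2,0.33,2.4],"turn": 0,"jaw": 10}

```text
clock: 8.12
position: [0.5374, -0.0053, 0.0045]
ee_rot: [-2.167, -2.258, -0.01]
force: [-0.5, 0.2, 0.3]
width: 0.962
```

```bash
python3 -c "
from h import *
go(.537,-.005,.004,92.5)
"
```

```text
t8.12 pos [ 0.5374 -0.0053  0.0045] yaw 92.4 tilt 0.75 F [-0.5  0.2  0.3] w 0.962 -> xyz cm [ 0.03 -0.04  0.05] turn -0.1 rows 0.0
```

Call:
arm_command:
  deltas:
    - {"xyz": [0,0,0],"turn": 0,"jaw": 255}
    - {"xyz": [0,0,0],"turn": 0,"jaw": 255}
    - {"xyz": [0,0,0],"turn": 0,"jaw": 255}
    - {"xyz": [0,0,0],"turn": 0,"jaw": 255}
    - {"xyz": [0,0,0],"turn": 0,"jaw": 255}

```text
clock: 8.53
position: [0.5375, -0.0053, 0.0048]
ee_rot: [-2.167, -2.259, -0.01]
force: [1.4, 0.0, 3.8]
width: 0.657
```

Call:
arm_command:
  deltas:
    - {"xyz": [0,0,-1],"turn": 0,"jaw": 255}
    - {"xyz": [0,0,-4],"turn": 0,"jaw": 255}
    - {"xyz": [0,0,-8],"turn": 0,"jaw": 255}
    - {"xyz": [0,0,-11],"turn": 0,"jaw": 255}
    - {"xyz": [0,0,-11],"turn": 0,"jaw": 255}

```text
clock: 8.95
position: [0.5413, -0.0058, 0.1211]
ee_rot: [-2.171, -2.263, -0.02]
force: [1.2, 0.7, -1.0]
width: 0.651
```

Call:
arm_command:
  deltas:
    - {"xyz": [0,0,0],"turn": 0,"jaw": 255}
    - {"xyz": [0,0,0],"turn": 0,"jaw": 255}

```text
clock: 9.12
position: [0.5417, -0.0058, 0.1221]
ee_rot: [-2.172, -2.264, -0.022]
force: [1.0, -0.2, -1.7]
width: 0.649
```

```bash
python3 -c "
from h import *
go(.556,-.21,.11,97.4)
w=shot('wrist','w6');
"
```

```text
t9.12 pos [ 0.5417 -0.0058  0.1221] yaw 92.4 tilt 0.83 F [ 1.  -0.2 -1.7] w 0.649 -> xyz cm [-20.48   0.57   0.96] turn -5.0 rows 4.9
```

View pics/w6.png

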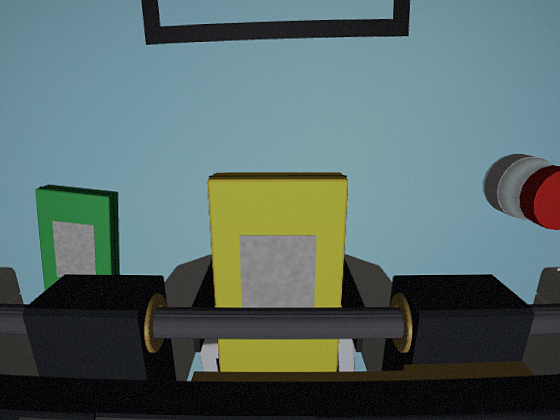

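Wrist picture: yellow is held centred (208–348, 177–370); the jar and green are clear at the sides.

```bash
cat >> h.py <<'E'
def held(d,tcp,yaw,l,r,grip):
    """front top corners of the held box (pixels) -> offset of box centre from TCP in tool x,y (mm) and box yaw"""
    f=ray(d,[l,r],tcp[2]+.018-grip)[:,:2];e=f[1]-f[0];w=np.hypot(*e);e=e/w;n=np.array([-e[1],e[0]]);c=f.mean(0)-n*.05
    o=(c-tcp[:2])*1000;a=np.radians(yaw);print("w",w.round(4),"yaw",np.degrees(np.arctan2(e[1],e[0]))+90,"centre",c,"off tool x,y mm",o@[np.cos(a),np.sin(a)],o@[np.sin(a),-np.cos(a)])
E
python3 -c "
from h import *
held(dict(np.load('w4.npz')),[.5537,-.2091,.1074],97.2,(209,181),(350,180),.0043)
held(dict(np.load('w6.npz')),[.5417,-.0058,.1221],92.4,(208,178),(348,176),.0048)
"
```

```text
w 0.0595 yaw 97.55449640221045 centre [ 0.55454923 -0.20911427] off tool x,y mm -0.12059656356701798 0.8407468553272031
w 0.0592 yaw 93.1213575917044 centre [ 0.54225859 -0.00450106] off tool x,y mm 1.2744119834404324 0.6124914782991908
```

Call:
arm_command:
  deltas:
    - {"xyz": [-20.5,0.6,1.0],"turn": -5,"jaw": 255}
    - {"xyz": [-20.5,0.6,1.0],"turn": -5,"jaw": 255}
    - {"xyz": [-20.5,0.6,1.0],"turn": -5,"jaw": 255}
    - {"xyz": [-20.5,0.6,1.0],"turn": -5,"jaw": 255}
    - {"xyz": [-20.5,0.6,1.0],"turn": -5,"jaw": 255}

```text
clock: 9.58
position: [0.5543, -0.2127, 0.1069]
ee_rot: [-2.07, -2.354, -0.018]
force: [0.2, -0.0, -1.3]
width: 0.651
```

Call:
arm_command:
  deltas:
    - {"xyz": [0,0,0],"turn": 0,"jaw": 255}
    - {"xyz": [0,0,0],"turn": 0,"jaw": 255}

```text
clock: 9.75
position: [0.5523, -0.2163, 0.1044]
ee_rot: [-2.074, -2.346, -0.014]
force: [-0.2, 0.8, -1.5]
width: 0.646
```

```bash
python3 -c "
from h import *
go(.556,-.21,.05,97.4)
"
```

```text
t9.75 pos [ 0.5523 -0.2163  0.1044] yaw 97.0 tilt 0.76 F [-0.2  0.8 -1.5] w 0.646 -> xyz cm [0.51 0.44 5.45] turn -0.4 rows 1.3
```

Call:
arm_command:
  deltas:
    - {"xyz": [0.3,0.4,2.5],"turn": -0.4,"jaw": 255}
    - {"xyz": [0.3,0.4,4.5],"turn": -0.4,"jaw": 255}
    - {"xyz": [0.3,0.4,5.3],"turn": -0.4,"jaw": 255}
    - {"xyz": [0.3,0.4,5.4],"turn": -0.4,"jaw": 255}
    - {"xyz": [0.3,0.4,5.4],"turn": -0.4,"jaw": 255}

```text
clock: 10.17
position: [0.5556, -0.2109, 0.0501]
ee_rot: [-2.063, -2.354, -0.014]
force: [0.3, 0.9, -0.5]
width: 0.648
```

Call:
arm_command:
  deltas:
    - {"xyz": [0,0,0],"turn": 0,"jaw": 255}
    - {"xyz": [0,0,0],"turn": 0,"jaw": 255}

```text
clock: 10.33
position: [0.5564, -0.2104, 0.0512]
ee_rot: [-2.063, -2.355, -0.015]
force: [-0.7, 0.5, -1.1]
width: 0.652
```

```bash
python3 -c "
from h import *
go(.556,-.2114,.041,97.4)
"
```

```text
t10.33 pos [ 0.5564 -0.2104  0.0512] yaw 97.6 tilt 0.80 F [-0.7  0.5 -1.1] w 0.652 -> xyz cm [-0.11 -0.05  1.02] turn 0.2 rows 0.2
```

Call:
arm_command:
  deltas:
    - {"xyz": [-0.1,-0.05,0.5],"turn": 0.2,"jaw": 255}
    - {"xyz": [-0.1,-0.05,0.75],"turn": 0.2,"jaw": 255}
    - {"xyz": [-0.1,-0.05,0.9],"turn": 0.2,"jaw": 255}
    - {"xyz": [-0.1,-0.05,0.95],"turn": 0.2,"jaw": 255}
    - {"xyz": [-0.1,-0.05,0.95],"turn": 0.2,"jaw": 255}

```text
clock: 10.75
position: [0.5559, -0.2113, 0.0416]
ee_rot: [-2.067, -2.351, -0.015]
force: [0.3, 0.1, -1.6]
width: 0.649
```

```bash
python3 -c "
from h import *
go(.556,-.2114,.041,97.4)
"
```

```text
t10.75 pos [ 0.5559 -0.2113  0.0416] yaw 97.4 tilt 0.81 F [ 0.3  0.1 -1.6] w 0.649 -> xyz cm [-0.01  0.01  0.06] turn -0.0 rows 0.0
```

Call:
arm_command:
  deltas:
    - {"xyz": [0,0,0.06],"turn": 0,"jaw": 255}
    - {"xyz": [0,0,0.1],"turn": 0,"jaw": 255}
    - {"xyz": [0,0,0.1],"turn": 0,"jaw": 255}

```text
clock: 11.0
position: [0.556, -0.2114, 0.0409]
ee_rot: [-2.068, -2.352, -0.015]
force: [-1.2, -0.2, 2.7]
width: 0.651
```

```bash
python3 -c "
from h import *
go(.556,-.2114,.041,97.4)
"
```

```text
t11.00 pos [ 0.556  -0.2114  0.0409] yaw 97.4 tilt 0.80 F [-1.2 -0.2  2.7] w 0.651 -> xyz cm [-0.    0.   -0.01] turn -0.0 rows 0.0
```

Contact at +2.7 N. Releasing and rising.

Call:
arm_command:
  deltas:
    - {"xyz": [0,0,0.02],"turn": 0,"jaw": 70}
    - {"xyz": [0,0,0.02],"turn": 0,"jaw": 30}
    - {"xyz": [0,0,0],"turn": 0,"jaw": 18}
    - {"xyz": [0,0,0],"turn": 0,"jaw": 18}

```text
clock: 11.33
position: [0.5561, -0.2114, 0.0409]
ee_rot: [-2.068, -2.352, -0.015]
force: [-0.3, -0.2, 0.5]
width: 0.89
```

Call:
arm_command:
  deltas:
    - {"xyz": [0,0,-2],"turn": 0,"jaw": 18}
    - {"xyz": [0,0,-5],"turn": 0,"jaw": 18}
    - {"xyz": [0,0,-9],"turn": 0,"jaw": 18}
    - {"xyz": [0,0,-11],"turn": 0,"jaw": 18}
    - {"xyz": [0,0,-11],"turn": 0,"jaw": 18}

```text
clock: 11.75
position: [0.5592, -0.2132, 0.1561]
ee_rot: [-2.073, -2.357, -0.02]
force: [0.4, 0.2, -0.4]
width: 0.93
```

```bash
python3 -c "
from h import *
d=shot('wrist','w7')
meas(d,'yellow',.054,(.556,-.21));
H=hsv(d)
for n,w in (('board',(H[...,1]<45)&(H[...,2]>125)),('inlay',H[...,2]<50)):
    c,s,y,_=rect(d,roi(d,w,(.556,-.21),.018,.13 if n=='board' else .1),.018);print(n,c,s,y)
go(.4737,.2493,.14,92)
"
```

```text
yellow [ 0.5556 -0.2106] [99.2 59.6] 97.5
board [ 0.55647321 -0.21086469] (178.99717712402344, 139.1981964111328) 97.56518
inlay [ 0.55671411 -0.21123248] (149.61349487304688, 110.19894409179688) 97.71256
t11.80 pos [ 0.5579 -0.2132  0.1536] yaw 97.3 tilt 0.72 F [ 0.5  0.4 -0.9] w 0.925 -> xyz cm [46.93 -2.45  1.89] turn 5.3 rows 11.3
```

View pics/w7.png

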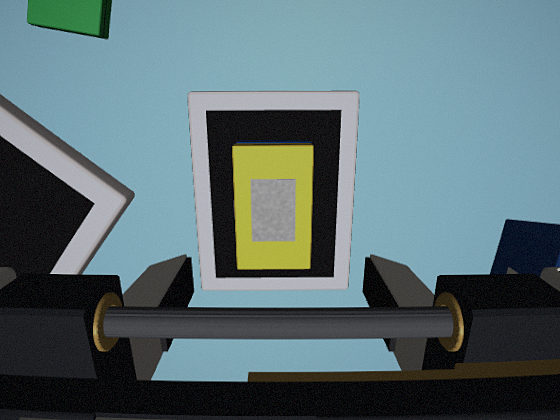

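Wrist picture: yellow (273,207) sits squarely on blue (within 0.5 mm) and the board has not moved. Now red.

Call:
arm_command:
  deltas:
    - {"xyz": [47,-2.5,1.9],"turn": 5.3,"jaw": 18}
    - {"xyz": [47,-2.5,1.9],"turn": 5.3,"jaw": 18}
    - {"xyz": [47,-2.5,1.9],"turn": 5.3,"jaw": 18}
    - {"xyz": [47,-2.5,1.9],"turn": 5.3,"jaw": 18}
    - {"xyz": [47,-2.5,1.9],"turn": 5.3,"jaw": 18}

```text
clock: 12.22
position: [0.518, -0.0064, 0.145]
ee_rot: [-2.177, -2.255, -0.016]
force: [0.9, -0.3, -0.1]
width: 0.931
```

```bash
python3 -c "
from h import *
go(.4737,.2493,.14,92)
"
```

```text
t12.22 pos [ 0.518  -0.0064  0.145 ] yaw 92.0 tilt 0.70 F [ 0.9 -0.3 -0.1] w 0.931 -> xyz cm [25.71 -3.53  0.8 ] turn 0.0 rows 6.2
```

Call:
arm_command:
  deltas:
    - {"xyz": [15,-3.5,0.5],"turn": 0,"jaw": 18}
    - {"xyz": [15,-3.5,0.5],"turn": 0,"jaw": 18}
    - {"xyz": [15,-3.5,0.5],"turn": 0,"jaw": 18}
    - {"xyz": [15,-3.5,0.5],"turn": 0,"jaw": 18}
    - {"xyz": [15,-3.5,0.5],"turn": 0,"jaw": 18}

```text
clock: 12.63
position: [0.4747, 0.1495, 0.1414]
ee_rot: [-2.164, -2.263, -0.018]
force: [0.1, -0.5, 0.6]
width: 0.931
```

```bash
python3 -c "
from h import *
d=shot('wrist','w8');meas(d,'red',.018,(.474,.249))
H=hsv(d);c,s,y,_=rect(d,roi(d,(H[...,2]<70)&(H[...,1]<120),(.527,.24),0,.19),0);print('bay',c,s,y)
go(.4737,.2493,.05,92)
"
```

```text
red [0.4738 0.2492] [99.1 59.2] 92.1
bay [0.54112415 0.0492985 ] (379.2676696777344, 109.51287841796875) 174.9471
t12.68 pos [0.4759 0.1459 0.1411] yaw 92.4 tilt 0.76 F [ 0.7 -0.7  1. ] w 0.928 -> xyz cm [10.22  0.21  9.24] turn 0.4 rows 3.3
```

View pics/w8.png

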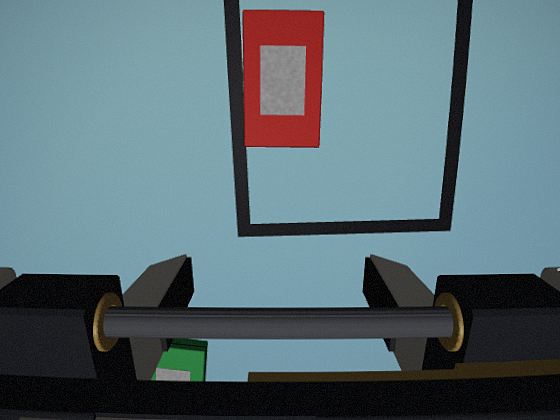

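Wrist picture: red at (283,79) is unchanged. The near bay tape corners are at (240,235) and (451,230), which I'll use later for the bay.

Call:
arm_command:
  deltas:
    - {"xyz": [6,0.2,3],"turn": 0.4,"jaw": 18}
    - {"xyz": [10.2,0.2,6],"turn": 0.4,"jaw": 18}
    - {"xyz": [10.2,0.2,9],"turn": 0.4,"jaw": 18}
    - {"xyz": [10.2,0.2,9],"turn": 0.4,"jaw": 18}
    - {"xyz": [10.2,0.2,9],"turn": 0.4,"jaw": 18}

```text
clock: 13.1
position: [0.4711, 0.2495, 0.0485]
ee_rot: [-2.171, -2.255, -0.007]
force: [0.0, -1.4, -0.6]
width: 0.93
```

Call:
arm_command:
  deltas:
    - {"xyz": [0,0,0],"turn": 0,"jaw": 18}
    - {"xyz": [0,0,0],"turn": 0,"jaw": 18}

```text
clock: 13.27
position: [0.4712, 0.2478, 0.0482]
ee_rot: [-2.172, -2.253, -0.004]
force: [-0.0, 0.0, 0.1]
width: 0.93
```

```bash
python3 -c "
from h import *
go(.4738,.2492,.0045,92)
"
```

```text
t13.27 pos [0.4712 0.2478 0.0482] yaw 92.1 tilt 0.68 F [-0.   0.   0.1] w 0.930 -> xyz cm [0.09 0.29 4.37] turn 0.1 rows 1.0
```

Call:
arm_command:
  deltas:
    - {"xyz": [0.1,0.3,1],"turn": 0,"jaw": 18}
    - {"xyz": [0.1,0.3,3],"turn": 0,"jaw": 18}
    - {"xyz": [0.1,0.3,4.3],"turn": 0,"jaw": 18}
    - {"xyz": [0.1,0.3,4.3],"turn": 0,"jaw": 18}
    - {"xyz": [0.1,0.3,4.3],"turn": 0,"jaw": 18}

```text
clock: 13.68
position: [0.4743, 0.2482, 0.0052]
ee_rot: [-2.174, -2.252, -0.003]
force: [-0.1, 0.3, 0.4]
width: 0.932
```

```bash
python3 -c "
from h import *
go(.4738,.2492,.0045,92)
"
```

```text
t13.68 pos [0.4743 0.2482 0.0052] yaw 92.0 tilt 0.66 F [-0.1  0.3  0.4] w 0.932 -> xyz cm [ 0.11 -0.05  0.07] turn 0.0 rows 0.0
```

Call:
arm_command:
  deltas:
    - {"xyz": [0.1,0,0],"turn": 0,"jaw": 255}
    - {"xyz": [0.1,0,0],"turn": 0,"jaw": 255}
    - {"xyz": [0.1,0,0],"turn": 0,"jaw": 255}
    - {"xyz": [0.1,0,0],"turn": 0,"jaw": 255}
    - {"xyz": [0.1,0,0],"turn": 0,"jaw": 255}

```text
clock: 14.1
position: [0.4746, 0.2493, 0.0057]
ee_rot: [-2.175, -2.252, -0.004]
force: [-0.4, -0.9, 4.8]
width: 0.65
```

Call:
arm_command:
  deltas:
    - {"xyz": [0,0,-1],"turn": 0,"jaw": 255}
    - {"xyz": [0,0,-4],"turn": 0,"jaw": 255}
    - {"xyz": [0,0,-8],"turn": 0,"jaw": 255}
    - {"xyz": [0,0,-12],"turn": 0,"jaw": 255}
    - {"xyz": [0,0,-12],"turn": 0,"jaw": 255}

```text
clock: 14.52
position: [0.4781, 0.2511, 0.1334]
ee_rot: [-2.176, -2.255, -0.02]
force: [0.9, 1.3, -1.2]
width: 0.65
```

Call:
arm_command:
  deltas:
    - {"xyz": [0,0,0],"turn": 0,"jaw": 255}
    - {"xyz": [0,0,0],"turn": 0,"jaw": 255}

```text
clock: 14.68
position: [0.4787, 0.2516, 0.1349]
ee_rot: [-2.176, -2.255, -0.024]
force: [0.6, 0.3, -1.0]
width: 0.655
```

```bash
python3 -c "
from h import *
go(.556,-.211,.13,97.4)
w=shot('wrist','w9');
"
```

```text
t14.68 pos [0.4787 0.2516 0.1349] yaw 92.1 tilt 0.97 F [ 0.6  0.3 -1. ] w 0.655 -> xyz cm [-46.51   6.07  -0.21] turn -5.3 rows 11.2
```

View pics/w9.png

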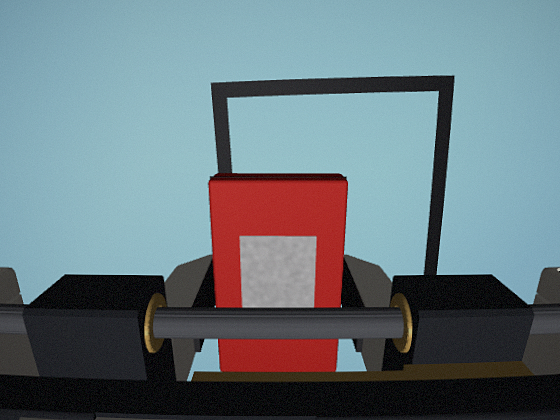

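Wrist picture: red is held centred (209–347, 179–370). The bay is now empty, with far tape corners at (212,84) and (453,76).

```bash
python3 -c "
from h import *
d=dict(np.load('w9.npz'));held(d,[.4787,.2516,.1349],92.1,(209,181),(347,178),.0057)
f=ray(d,[(212,84),(453,76)],0)[:,:2];n=ray(dict(np.load('w8.npz')),[(240,235),(451,230)],0)[:,:2]
c=np.r_[f,n];print(c,c.mean(0),np.hypot(*(f[1]-f[0])),np.hypot(*(n[1]-n[0])),np.hypot(*(f.mean(0)-n.mean(0))))
v=f.mean(0)-n.mean(0);print(np.degrees(np.arctan2(v[1],v[0])))
for e in (f[1]-f[0],n[1]-n[0]):print(np.degrees(np.arctan2(e[1],e[0])))
"
```

```text
w 0.0589 yaw 93.24833818215428 centre [0.47970213 0.25156061] off tool x,y mm -0.07608920568058715 1.0000173202015203
[[0.42378441 0.34794919]
 [0.61639238 0.36252508]
 [0.44191952 0.11656375]
 [0.63523711 0.12963085]] [0.52933335 0.23916722] 0.19315870414403988 0.19375871456333182 0.23287503278647645
94.55398928755427
4.327692871823905
3.866967171733779
```

Call:
arm_command:
  deltas:
    - {"xyz": [-46.5,6.0,-0.2],"turn": -5.3,"jaw": 255}
    - {"xyz": [-46.5,6.0,-0.2],"turn": -5.3,"jaw": 255}
    - {"xyz": [-46.5,6.0,-0.2],"turn": -5.3,"jaw": 255}
    - {"xyz": [-46.5,6.0,-0.2],"turn": -5.3,"jaw": 255}
    - {"xyz": [-46.5,6.0,-0.2],"turn": -5.3,"jaw": 255}

```text
clock: 15.15
position: [0.5111, 0.0435, 0.1301]
ee_rot: [-2.067, -2.353, -0.018]
force: [1.1, 0.5, -0.7]
width: 0.647
```

```bash
python3 -c "
from h import *
go(.556,-.2114,.13,97.4)
"
```

```text
t15.15 pos [0.5111 0.0435 0.1301] yaw 97.4 tilt 0.85 F [ 1.1  0.5 -0.7] w 0.647 -> xyz cm [-25.85   1.18  -0.36] turn -0.0 rows 6.2
```

Call:
arm_command:
  deltas:
    - {"xyz": [-25.8,1.2,-0.2],"turn": 0,"jaw": 255}
    - {"xyz": [-25.8,1.2,-0.2],"turn": 0,"jaw": 255}
    - {"xyz": [-25.8,1.2,-0.2],"turn": 0,"jaw": 255}
    - {"xyz": [-25.8,1.2,-0.2],"turn": 0,"jaw": 255}
    - {"xyz": [-25.8,1.2,-0.2],"turn": 0,"jaw": 255}

```text
clock: 15.57
position: [0.5462, -0.1618, 0.1275]
ee_rot: [-2.065, -2.351, -0.016]
force: [0.1, 0.9, -0.4]
width: 0.648
```

Call:
arm_command:
  deltas:
    - {"xyz": [-5,0.3,0],"turn": 0,"jaw": 255}
    - {"xyz": [-5,0.3,0],"turn": 0,"jaw": 255}
    - {"xyz": [-5,0.3,0],"turn": 0,"jaw": 255}
    - {"xyz": [-5,0.3,0],"turn": 0,"jaw": 255}

```text
clock: 15.9
position: [0.5546, -0.2112, 0.125]
ee_rot: [-2.065, -2.347, -0.015]
force: [-0.6, 1.4, -1.1]
width: 0.649
```

```bash
python3 -c "
from h import *
go(.556,-.2105,.068,97.5)
"
```

```text
t15.90 pos [ 0.5546 -0.2112  0.125 ] yaw 97.3 tilt 1.01 F [-0.6  1.4 -1.1] w 0.649 -> xyz cm [-0.05  0.16  5.7 ] turn -0.2 rows 1.4
```

Call:
arm_command:
  deltas:
    - {"xyz": [0,0.1,2],"turn": -0.2,"jaw": 255}
    - {"xyz": [0,0.1,4.5],"turn": -0.2,"jaw": 255}
    - {"xyz": [0,0.1,5.6],"turn": -0.2,"jaw": 255}
    - {"xyz": [0,0.1,5.6],"turn": -0.2,"jaw": 255}
    - {"xyz": [0,0.1,5.6],"turn": -0.2,"jaw": 255}

```text
clock: 16.32
position: [0.555, -0.2086, 0.0688]
ee_rot: [-2.058, -2.352, -0.015]
force: [-0.8, -0.5, -1.6]
width: 0.653
```

Call:
arm_command:
  deltas:
    - {"xyz": [0,0,0],"turn": 0,"jaw": 255}
    - {"xyz": [0,0,0],"turn": 0,"jaw": 255}

```text
clock: 16.48
position: [0.5559, -0.208, 0.0701]
ee_rot: [-2.058, -2.354, -0.016]
force: [0.0, 0.7, -1.5]
width: 0.65
```

```bash
python3 -c "
from h import *
go(.556,-.2105,.0597,97.5)
"
```

```text
t16.48 pos [ 0.5559 -0.208   0.0701] yaw 97.7 tilt 1.05 F [ 0.   0.7 -1.5] w 0.650 -> xyz cm [-0.27 -0.02  1.04] turn 0.2 rows 0.3
```

Call:
arm_command:
  deltas:
    - {"xyz": [-0.27,0,0.5],"turn": 0.2,"jaw": 255}
    - {"xyz": [-0.27,0,0.8],"turn": 0.2,"jaw": 255}
    - {"xyz": [-0.27,0,0.95],"turn": 0.2,"jaw": 255}
    - {"xyz": [-0.27,0,0.95],"turn": 0.2,"jaw": 255}
    - {"xyz": [-0.27,0,0.95],"turn": 0.2,"jaw": 255}

```text
clock: 16.9
position: [0.5561, -0.2105, 0.0605]
ee_rot: [-2.062, -2.35, -0.016]
force: [0.1, -0.8, -0.7]
width: 0.651
```

```bash
python3 -c "
from h import *
go(.556,-.2105,.0597,97.5)
"
```

```text
t16.90 pos [ 0.5561 -0.2105  0.0605] yaw 97.5 tilt 1.06 F [ 0.1 -0.8 -0.7] w 0.651 -> xyz cm [ 0.   -0.01  0.08] turn -0.0 rows 0.0
```

Call:
arm_command:
  deltas:
    - {"xyz": [0,0,0.06],"turn": 0,"jaw": 255}
    - {"xyz": [0,0,0.1],"turn": 0,"jaw": 255}
    - {"xyz": [0,0,0.1],"turn": 0,"jaw": 255}

```text
clock: 17.15
position: [0.5562, -0.2105, 0.0598]
ee_rot: [-2.062, -2.35, -0.016]
force: [-1.0, 0.1, 4.2]
width: 0.65
```

```bash
python3 -c "
from h import *
go(.556,-.2105,.0597,97.5)
"
```

```text
t17.15 pos [ 0.5562 -0.2105  0.0598] yaw 97.5 tilt 1.05 F [-1.   0.1  4.2] w 0.650 -> xyz cm [-0.   -0.02  0.01] turn -0.0 rows 0.0
```

Contact. Releasing and rising.

Call:
arm_command:
  deltas:
    - {"xyz": [0,0,0.01],"turn": 0,"jaw": 70}
    - {"xyz": [0,0,0.01],"turn": 0,"jaw": 30}
    - {"xyz": [0,0,0],"turn": 0,"jaw": 10}
    - {"xyz": [0,0,0],"turn": 0,"jaw": 10}

```text
clock: 17.48
position: [0.5563, -0.2105, 0.0598]
ee_rot: [-2.062, -2.35, -0.016]
force: [0.7, 0.7, 0.1]
width: 0.897
```

Call:
arm_command:
  deltas:
    - {"xyz": [0,0,-2],"turn": 0,"jaw": 10}
    - {"xyz": [0,0,-5],"turn": 0,"jaw": 10}
    - {"xyz": [0,0,-9],"turn": 0,"jaw": 10}
    - {"xyz": [0,0,-9],"turn": 0,"jaw": 10}
    - {"xyz": [0,0,-9],"turn": 0,"jaw": 10}

```text
clock: 17.9
position: [0.5583, -0.2124, 0.1522]
ee_rot: [-2.065, -2.353, -0.019]
force: [-1.0, 0.6, -0.7]
width: 0.962
```

Call:
arm_command:
  deltas:
    - {"xyz": [-15,0,0],"turn": 0,"jaw": 10}
    - {"xyz": [-15,0,0],"turn": 0,"jaw": 10}
    - {"xyz": [-15,0,0],"turn": 0,"jaw": 10}
    - {"xyz": [-15,0,0],"turn": 0,"jaw": 10}
    - {"xyz": [-15,0,0],"turn": 0,"jaw": 10}

```text
clock: 18.32
position: [0.5755, -0.3693, 0.1472]
ee_rot: [-2.075, -2.344, -0.012]
force: [-0.4, -0.0, -0.9]
width: 0.964
```

```bash
cat >> h.py <<'E'
def state(tag,c0=(.556,-.21),cam='wrist'):
    d=shot(cam,tag);meas(d,'red',.072,c0)
    H=hsv(d)
    for n,w,r in (('board',(H[...,1]<45)&(H[...,2]>125),.125),('inlay',H[...,2]<50,.1)):
        c,s,y,_=rect(d,roi(d,w,c0,.018,r),.018);print(n,c.round(4),np.round(s,1),round(y,1))
    return d
E
python3 -c "
from h import *
d=state('w10')
go(.568,-.325,.1,97.5)
d=shot('scene','s2')
H=hsv(d);c,s,y,_=rect(d,roi(d,(H[...,2]<75),(.529,.239),0,.2),0);print('bay',c,s,y)
"
```

```text
red [ 0.5603 -0.2435] [59.3 32.1] 7.0
board [ 0.5624 -0.256 ] [139.4  88.8] 7.5
inlay [ 0.5614 -0.2489] [110.3  72.9] 7.1
t18.37 pos [ 0.5761 -0.3651  0.1473] yaw 97.1 tilt 0.92 F [ 0.2  1.1 -1. ] w 0.959 -> xyz cm [ 4.  -0.3  4.8] turn -0.4 rows 1.5
bay [0.52751782 0.23964796] (230.1484375, 189.20223999023438) 94.07117
```

View pics/w10.png

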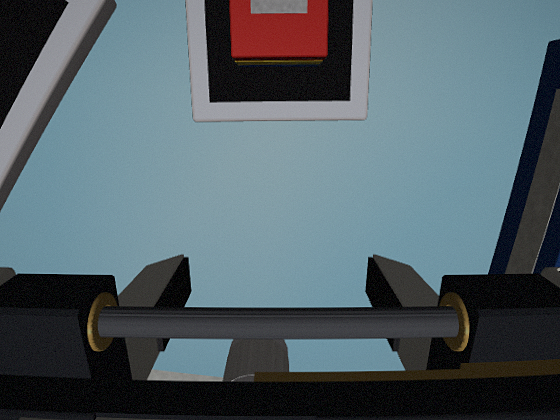

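View pics/s2.png

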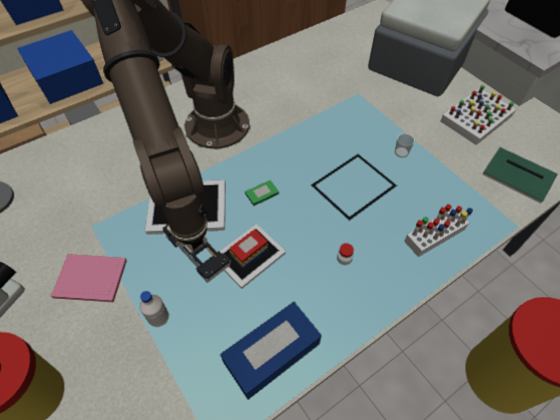

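Wrist picture: red stands on the pile at (280,30) and the board's near edge runs (193,121)–(367,119). Scene picture: the pile is neat and the bay at (354,186) is empty. The remaining question is clearance for the fingers beside the large board and the blue case.

```bash
python3 -c "
from h import *
d=dict(np.load('s2.npz'));meas(d,'red',.072,(.556,-.21))
print('bigboard',ray(d,[(226,182),(224,229),(147,231)],.018).round(3).tolist())
print('case',ray(d,[(222,352),(290,305)],.06).round(3).tolist(),'spray',ray(d,[(155,325)],0))
w=dict(np.load('w10.npz'));p=ray(w,[(193,121),(367,119)],.018);print(p)
"
```

```text
red [ 0.5571 -0.2113] [98.7 59.2] 97.6
bigboard [[0.275, -0.124, 0.018], [0.437, -0.229, 0.018], [0.303, -0.432, 0.018]]
case [[0.784, -0.437, 0.06], [0.781, -0.218, 0.06]] spray [[ 0.59043738 -0.54761475  0.        ]]
[[ 0.49959246 -0.30856015  0.018     ]
 [ 0.63738034 -0.29010816  0.018     ]]
```

Call:
arm_command:
  deltas:
    - {"xyz": [0,0,0],"turn": 0,"jaw": 60}
    - {"xyz": [0,0,0],"turn": 0,"jaw": 60}

```text
clock: 18.58
position: [0.5765, -0.3602, 0.1469]
ee_rot: [-2.063, -2.35, -0.018]
force: [0.1, 0.8, -0.5]
width: 0.864
```

```bash
python3 -c "
from h import *
go(.5728,-.3344,.05,97.5)
"
```

```text
t18.58 pos [ 0.5765 -0.3602  0.1469] yaw 97.4 tilt 1.09 F [ 0.1  0.8 -0.5] w 0.864 -> xyz cm [ 2.42 -0.02  9.74] turn -0.1 rows 2.4
```

Call:
arm_command:
  deltas:
    - {"xyz": [1.5,0,4],"turn": 0,"jaw": 60}
    - {"xyz": [1.8,0,7.5],"turn": 0,"jaw": 60}
    - {"xyz": [2,0,9.7],"turn": 0,"jaw": 60}
    - {"xyz": [2,0,9.7],"turn": 0,"jaw": 60}
    - {"xyz": [2,0,9.7],"turn": 0,"jaw": 60}

```text
clock: 19.0
position: [0.5731, -0.3371, 0.0498]
ee_rot: [-2.059, -2.35, -0.018]
force: [0.9, 1.1, 1.0]
width: 0.768
```

Call:
arm_command:
  deltas:
    - {"xyz": [0,0,0],"turn": 0,"jaw": 60}
    - {"xyz": [0,0,0],"turn": 0,"jaw": 60}

```text
clock: 19.17
position: [0.5746, -0.3373, 0.0521]
ee_rot: [-2.061, -2.352, -0.019]
force: [0.2, 0.5, -0.2]
width: 0.765
```

```bash
python3 -c "
from h import *
go(.5728,-.3344,.007,97.5)
"
```

```text
t19.17 pos [ 0.5746 -0.3373  0.0521] yaw 97.6 tilt 1.09 F [ 0.2  0.5 -0.2] w 0.765 -> xyz cm [ 0.23 -0.14  4.52] turn 0.1 rows 1.1
```

Call:
arm_command:
  deltas:
    - {"xyz": [0,-0.2,2],"turn": 0,"jaw": 60}
    - {"xyz": [0,-0.2,3.8],"turn": 0,"jaw": 60}
    - {"xyz": [0,-0.2,4.5],"turn": 0,"jaw": 60}
    - {"xyz": [0,-0.2,4.5],"turn": 0,"jaw": 60}
    - {"xyz": [0,-0.2,4.5],"turn": 0,"jaw": 60}

```text
clock: 19.58
position: [0.573, -0.3369, 0.0081]
ee_rot: [-2.061, -2.353, -0.02]
force: [0.1, -0.9, 0.4]
width: 0.767
```

```bash
python3 -c "
from h import *
go(.5695,-.3096,.007,97.5)
"
```

```text
t19.58 pos [ 0.573  -0.3369  0.0081] yaw 97.6 tilt 1.06 F [ 0.1 -0.9  0.4] w 0.767 -> xyz cm [2.75 0.01 0.16] turn 0.1 rows 0.7
```

Call:
arm_command:
  deltas:
    - {"xyz": [0.7,0,0.05],"turn": 0,"jaw": 60}
    - {"xyz": [1.4,0,0.1],"turn": 0,"jaw": 60}
    - {"xyz": [2.0,0,0.1],"turn": 0,"jaw": 60}
    - {"xyz": [2.4,0,0.1],"turn": 0,"jaw": 60}
    - {"xyz": [2.7,0,0.1],"turn": 0,"jaw": 60}

```text
clock: 20.0
position: [0.5699, -0.3098, 0.0083]
ee_rot: [-2.061, -2.355, -0.02]
force: [0.8, -4.1, 0.7]
width: 0.763
```

```bash
python3 -c "
from h import *
go(.5695,-.3096,.007,97.5);go(.5365,.1398,.007,94.3)
"
```

```text
t20.00 pos [ 0.5699 -0.3098  0.0083] yaw 97.6 tilt 1.00 F [ 0.8 -4.1  0.7] w 0.763 -> xyz cm [ 0.03 -0.04  0.13] turn 0.1 rows 0.0
t20.00 pos [ 0.5699 -0.3098  0.0083] yaw 97.6 tilt 1.00 F [ 0.8 -4.1  0.7] w 0.763 -> xyz cm [45.    2.63  0.91] turn 3.3 rows 10.8
```

Contact is exactly where predicted (F_y = -4 N). Pushing slowly with both fingers.

Call:
arm_command:
  deltas:
    - {"xyz": [0.5,0.03,0.05],"turn": 0.05,"jaw": 60}
    - {"xyz": [1.2,0.07,0.1],"turn": 0.1,"jaw": 60}
    - {"xyz": [2.1,0.12,0.15],"turn": 0.2,"jaw": 60}
    - {"xyz": [3.0,0.18,0.15],"turn": 0.3,"jaw": 60}
    - {"xyz": [3.8,0.22,0.2],"turn": 0.35,"jaw": 60}

```text
clock: 20.42
position: [0.5676, -0.2734, 0.0077]
ee_rot: [-2.072, -2.349, -0.018]
force: [0.7, -6.1, 4.8]
width: 0.762
```

```bash
python3 -c "
from h import *
go(.5365,.1398,.007,94.3)
"
```

```text
t20.42 pos [ 0.5676 -0.2734  0.0077] yaw 97.2 tilt 0.84 F [ 0.7 -6.1  4.8] w 0.762 -> xyz cm [41.38  2.08  0.68] turn 2.9 rows 9.9
```

Call:
arm_command:
  deltas:
    - {"xyz": [0.9,0.05,0],"turn": 0.05,"jaw": 60}
    - {"xyz": [1.9,0.1,0.05],"turn": 0.1,"jaw": 60}
    - {"xyz": [2.9,0.15,0.05],"turn": 0.2,"jaw": 60}
    - {"xyz": [3.9,0.2,0.07],"turn": 0.25,"jaw": 60}
    - {"xyz": [4.8,0.25,0.1],"turn": 0.3,"jaw": 60}

```text
clock: 20.83
position: [0.5643, -0.2257, 0.0079]
ee_rot: [-2.08, -2.344, -0.017]
force: [-0.0, -6.2, 4.6]
width: 0.767
```

```bash
python3 -c "
from h import *
go(.5365,.1398,.007,94.3)
d=shot('scene','s3');meas(d,'red',.072,(.55,-.135))
"
```

```text
t20.83 pos [ 0.5643 -0.2257  0.0079] yaw 96.8 tilt 0.76 F [-0.  -6.2  4.6] w 0.767 -> xyz cm [36.62  1.59  0.57] turn 2.5 rows 8.8
red [ 0.5525 -0.1262] [97.6 59.3] 96.8
```

View pics/s3.png

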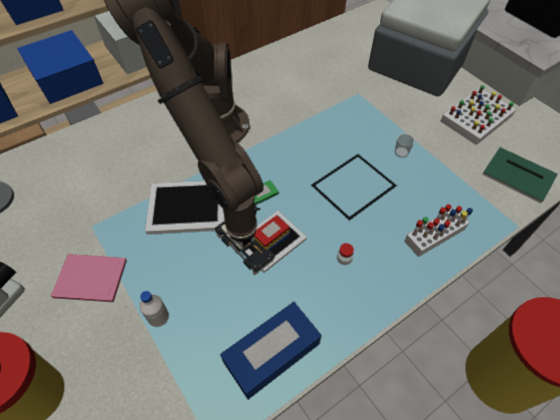

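Scene picture: the board and pile at (271,240) follow the fingers neatly, and red is still 99.6 mm ahead of the TCP at the tool's own yaw. Continuing.

Call:
arm_command:
  deltas:
    - {"xyz": [0.9,0.04,0],"turn": 0.05,"jaw": 60}
    - {"xyz": [2.0,0.09,0.03],"turn": 0.1,"jaw": 60}
    - {"xyz": [3.1,0.14,0.05],"turn": 0.2,"jaw": 60}
    - {"xyz": [4.2,0.18,0.07],"turn": 0.25,"jaw": 60}
    - {"xyz": [5.2,0.22,0.1],"turn": 0.35,"jaw": 60}

```text
clock: 21.3
position: [0.5602, -0.1705, 0.0079]
ee_rot: [-2.084, -2.339, -0.019]
force: [0.2, -5.5, 3.8]
width: 0.765
```

```bash
python3 -c "
from h import *
go(.5365,.1398,.007,94.3)
"
```

```text
t21.30 pos [ 0.5602 -0.1705  0.0079] yaw 96.6 tilt 0.84 F [ 0.2 -5.5  3.8] w 0.765 -> xyz cm [31.09  1.21  0.53] turn 2.3 rows 7.5
```

Call:
arm_command:
  deltas:
    - {"xyz": [1.0,0.04,0],"turn": 0.1,"jaw": 60}
    - {"xyz": [2.1,0.08,0.03],"turn": 0.15,"jaw": 60}
    - {"xyz": [3.2,0.12,0.05],"turn": 0.25,"jaw": 60}
    - {"xyz": [4.3,0.16,0.07],"turn": 0.35,"jaw": 60}
    - {"xyz": [5.4,0.2,0.1],"turn": 0.45,"jaw": 60}

```text
clock: 21.72
position: [0.5559, -0.1162, 0.0078]
ee_rot: [-2.094, -2.331, -0.018]
force: [1.3, -7.0, 4.5]
width: 0.765
```

```bash
python3 -c "
from h import *
go(.5365,.1398,.007,94.3)
"
```

```text
t21.72 pos [ 0.5559 -0.1162  0.0078] yaw 96.1 tilt 0.80 F [ 1.3 -7.   4.5] w 0.765 -> xyz cm [25.66  0.8   0.43] turn 1.8 rows 6.2
```

Call:
arm_command:
  deltas:
    - {"xyz": [1.0,0.03,0],"turn": 0.1,"jaw": 60}
    - {"xyz": [2.1,0.06,0.03],"turn": 0.15,"jaw": 60}
    - {"xyz": [3.2,0.1,0.05],"turn": 0.25,"jaw": 60}
    - {"xyz": [4.3,0.13,0.07],"turn": 0.35,"jaw": 60}
    - {"xyz": [5.4,0.17,0.1],"turn": 0.45,"jaw": 60}

```text
clock: 22.13
position: [0.5517, -0.0619, 0.0078]
ee_rot: [-2.104, -2.323, -0.017]
force: [0.8, -7.7, 3.9]
width: 0.764
```

```bash
python3 -c "
from h import *
go(.5365,.1398,.007,94.3)
d=shot('scene','s4');meas(d,'red',.072,(.545,.035))
"
```

```text
t22.13 pos [ 0.5517 -0.0619  0.0078] yaw 95.7 tilt 0.74 F [ 0.8 -7.7  3.9] w 0.764 -> xyz cm [20.22  0.48  0.33] turn 1.4 rows 4.9
red [0.5415 0.0376] [97.  60.6] 95.0
```

View pics/s4.png

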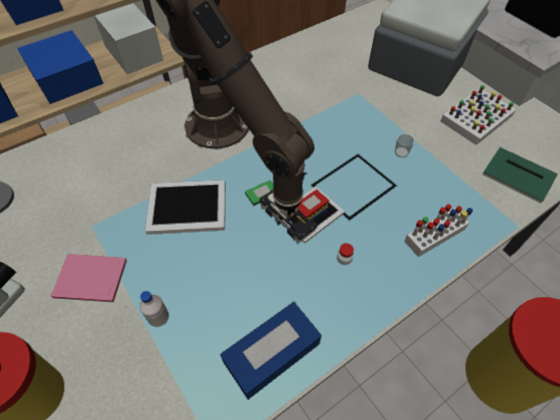

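Scene picture: the pile at (313,203) is neat, the jar (346,252) is clear and green is untouched. Continuing.

Call:
arm_command:
  deltas:
    - {"xyz": [1.0,0.02,0],"turn": 0.1,"jaw": 60}
    - {"xyz": [2.1,0.05,0.03],"turn": 0.15,"jaw": 60}
    - {"xyz": [3.2,0.07,0.05],"turn": 0.25,"jaw": 60}
    - {"xyz": [4.3,0.1,0.07],"turn": 0.3,"jaw": 60}
    - {"xyz": [5.4,0.13,0.1],"turn": 0.4,"jaw": 60}

```text
clock: 22.6
position: [0.5471, -0.0043, 0.0078]
ee_rot: [-2.109, -2.317, -0.018]
force: [0.8, -6.7, 4.4]
width: 0.762
```

```bash
python3 -c "
from h import *
go(.5365,.1398,.007,94.3)
"
```

```text
t22.60 pos [ 0.5471 -0.0043  0.0078] yaw 95.4 tilt 0.84 F [ 0.8 -6.7  4.4] w 0.762 -> xyz cm [14.45  0.29  0.28] turn 1.1 rows 3.5
```

Call:
arm_command:
  deltas:
    - {"xyz": [1.0,0.02,0],"turn": 0.1,"jaw": 60}
    - {"xyz": [2.1,0.04,0.03],"turn": 0.15,"jaw": 60}
    - {"xyz": [3.2,0.06,0.05],"turn": 0.25,"jaw": 60}
    - {"xyz": [4.2,0.08,0.07],"turn": 0.35,"jaw": 60}
    - {"xyz": [5.2,0.1,0.1],"turn": 0.4,"jaw": 60}

```text
clock: 23.02
position: [0.5429, 0.0478, 0.0075]
ee_rot: [-2.118, -2.309, -0.017]
force: [-0.6, -6.9, 4.0]
width: 0.766
```

```bash
python3 -c "
from h import *
go(.5365,.1398,.007,94.3)
"
```

```text
t23.02 pos [0.5429 0.0478 0.0075] yaw 95.0 tilt 0.78 F [-0.6 -6.9  4. ] w 0.766 -> xyz cm [9.22 0.16 0.18] turn 0.7 rows 2.2
```

Call:
arm_command:
  deltas:
    - {"xyz": [1.0,0.02,0],"turn": 0.1,"jaw": 60}
    - {"xyz": [2.0,0.04,0.03],"turn": 0.15,"jaw": 60}
    - {"xyz": [3.0,0.06,0.05],"turn": 0.25,"jaw": 60}
    - {"xyz": [3.9,0.08,0.07],"turn": 0.3,"jaw": 60}
    - {"xyz": [4.6,0.1,0.1],"turn": 0.4,"jaw": 60}

```text
clock: 23.43
position: [0.5394, 0.0944, 0.0072]
ee_rot: [-2.125, -2.302, -0.015]
force: [0.4, -6.6, 4.3]
width: 0.761
```

```bash
python3 -c "
from h import *
go(.5365,.1398,.007,94.3)
d=shot('scene','s5');meas(d,'red',.072,(.53,.19))
"
```

```text
t23.43 pos [0.5394 0.0944 0.0072] yaw 94.6 tilt 0.74 F [ 0.4 -6.6  4.3] w 0.761 -> xyz cm [4.55 0.07 0.08] turn 0.3 rows 1.1
red [0.5314 0.1937] [96.1 59.7] 94.4
```

View pics/s5.png

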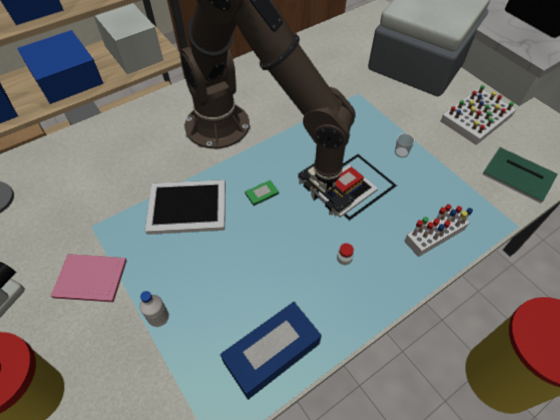

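Scene picture: the board is partly in the bay, with the pile neat at (348,179). About 4.5 cm to go, braking gently.

Call:
arm_command:
  deltas:
    - {"xyz": [1.0,0.02,0],"turn": 0.05,"jaw": 60}
    - {"xyz": [2.1,0.04,0.03],"turn": 0.1,"jaw": 60}
    - {"xyz": [3.1,0.06,0.05],"turn": 0.15,"jaw": 60}
    - {"xyz": [3.9,0.08,0.07],"turn": 0.2,"jaw": 60}
    - {"xyz": [4.4,0.1,0.08],"turn": 0.3,"jaw": 60}

```text
clock: 23.9
position: [0.5361, 0.1415, 0.007]
ee_rot: [-2.128, -2.298, -0.017]
force: [-0.7, -6.2, 4.7]
width: 0.761
```

Call:
arm_command:
  deltas:
    - {"xyz": [0,0,0],"turn": 0,"jaw": 60}
    - {"xyz": [0,0,0],"turn": 0,"jaw": 60}

```text
clock: 24.07
position: [0.536, 0.1426, 0.007]
ee_rot: [-2.126, -2.298, -0.018]
force: [0.8, 0.3, -0.2]
width: 0.76
```

```bash
python3 -c "
from h import *
go(.5365,.1398,.007,94.3)
d=shot('scene','s6');meas(d,'red',.072,(.53,.239))
"
```

```text
t24.07 pos [0.536  0.1426 0.007 ] yaw 94.5 tilt 0.90 F [ 0.8  0.3 -0.2] w 0.760 -> xyz cm [-0.28  0.03 -0.01] turn 0.2 rows 0.1
red [0.5286 0.2429] [95.  58.9] 94.4
```

Call:
arm_command:
  deltas:
    - {"xyz": [-1,0,0],"turn": 0,"jaw": 60}
    - {"xyz": [-3,0,0],"turn": 0,"jaw": 60}
    - {"xyz": [-4,0,-2],"turn": 0,"jaw": 60}
    - {"xyz": [-5,0,-5],"turn": 0,"jaw": 60}
    - {"xyz": [-5,0,-9],"turn": 0,"jaw": 60}

```text
clock: 24.53
position: [0.538, 0.0871, 0.0946]
ee_rot: [-2.128, -2.292, -0.01]
force: [0.6, -0.1, 0.9]
width: 0.764
```

Call:
arm_command:
  deltas:
    - {"xyz": [-2,0,-4],"turn": 0,"jaw": 60}
    - {"xyz": [-4,0,-8],"turn": 0,"jaw": 60}
    - {"xyz": [-4,0,-11],"turn": 0,"jaw": 60}
    - {"xyz": [-4,0,-12],"turn": 0,"jaw": 60}
    - {"xyz": [-4,0,-12],"turn": 0,"jaw": 60}

```text
clock: 24.95
position: [0.5435, 0.045, 0.2173]
ee_rot: [-2.133, -2.294, -0.017]
force: [-0.4, 1.3, -0.4]
width: 0.761
```

Call:
arm_command:
  deltas:
    - {"xyz": [0,0,0],"turn": 0,"jaw": 60}
    - {"xyz": [0,0,0],"turn": 0,"jaw": 60}

```text
clock: 25.12
position: [0.543, 0.0448, 0.2163]
ee_rot: [-2.132, -2.293, -0.016]
force: [-0.5, 0.3, -0.7]
width: 0.766
```

```bash
python3 -c "
from h import *
go(.5365,.1398,.007,94.3)
d=state('w11',(.529,.242))
d=shot('scene','s7');meas(d,'red',.072,(.53,.239))
cv2.imwrite('pics/s7c.png',cv2.resize(d['frame'][120:240,270:430,::-1],None,fx=4.5,fy=4.5,interpolation=cv2.INTER_CUBIC))
"
```

```text
t25.12 pos [0.543  0.0448 0.2163] yaw 94.2 tilt 0.84 F [-0.5  0.3 -0.7] w 0.766 -> xyz cm [ 9.22  0.03 21.07] turn -0.1 rows 5.5
red [0.5308 0.1992] [59.  13.1] 4.2
board [0.532  0.1871] [139.5  68. ] 4.3
inlay [0.5313 0.1948] [110.1  51.8] 4.2
red [0.5287 0.2409] [98.9 59. ] 94.4
```

View pics/w11.png

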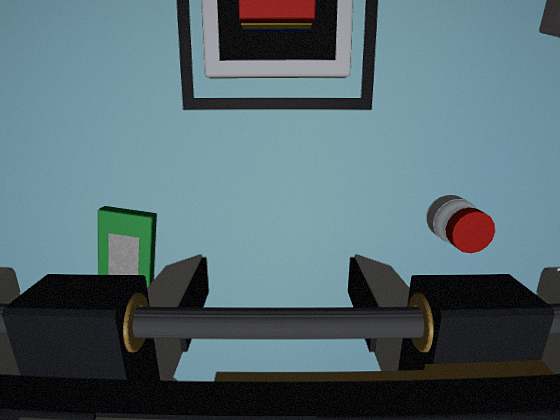

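View pics/s7c.png

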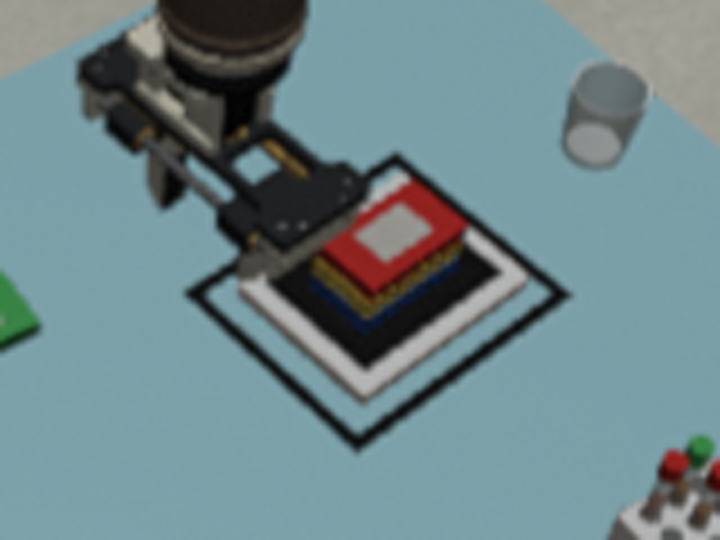

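Wrist and scene pictures show the board inside the tape on the sides I can see, with the pile neat. One overhead look to check the far edge.

Call:
arm_command:
  deltas:
    - {"xyz": [4,0,-3],"turn": 0,"jaw": 60}
    - {"xyz": [8,0,-6],"turn": 0,"jaw": 60}
    - {"xyz": [12,0,-8],"turn": 0,"jaw": 60}
    - {"xyz": [15,0,-8],"turn": 0,"jaw": 60}
    - {"xyz": [15,0,-8],"turn": 0,"jaw": 60}

```text
clock: 25.63
position: [0.5297, 0.2025, 0.2996]
ee_rot: [-2.118, -2.301, -0.022]
force: [-0.6, 1.4, 0.6]
width: 0.765
```

Call:
arm_command:
  deltas:
    - {"xyz": [0,0,0],"turn": 0,"jaw": 60}
    - {"xyz": [0,0,0],"turn": 0,"jaw": 60}

```text
clock: 25.8
position: [0.5287, 0.2042, 0.2986]
ee_rot: [-2.112, -2.303, -0.021]
force: [0.5, -0.4, -0.7]
width: 0.763
```

```bash
python3 -c "
from h import *
go(.5365,.1398,.007,94.3)
d=state('w12',(.529,.242))
"
```

```text
t25.80 pos [0.5287 0.2042 0.2986] yaw 95.0 tilt 1.20 F [ 0.5 -0.4 -0.7] w 0.763 -> xyz cm [-7.09  0.25 29.02] turn 0.7 rows 7.2
red [0.5275 0.2421] [98.9 59.1] 94.3
board [0.5277 0.2432] [179.9 140. ] 94.4
inlay [0.5281 0.2432] [149.2 109.6] 94.6
```

View pics/w12.png

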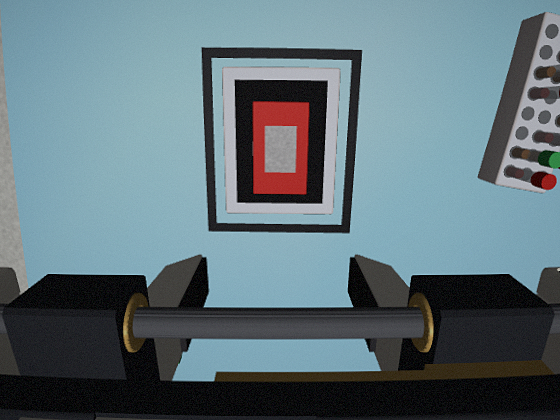

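Overhead picture: the board (225–340, 68–213) lies wholly inside the tape (inner edge 212–353, 58–225), and red (280,147) is centred. The gap is clear on all four sides. Handing in.

```bash
python3 -c "
from cell import sign_off
print(sign_off())"
```

```text
the job is handed in; nothing more can be done
None
```

The job is done and handed in at about 26 s of the 72 s allowed. I stacked blue, yellow and red on the small white board. I lowered each box to light contact (under 5 N) before releasing it. Then I pushed the board along the bench into the bay with two fingertips, at about 6–8 N.

**Last checks:**
- **Board position:** the board centre is at (0.528, 0.243), yaw 4.4°. The bay is at about (0.528, 0.239), yaw 4.2°. The overhead picture shows a clear gap to the tape on all four sides, smallest at the far end, where it works out at roughly 11 mm.
- **Pile:** red is about 1 mm off the board centre and square to within 0.3°. The wrist camera put yellow within about 0.5 mm of blue when it was stacked. After the slide I could check yellow and blue only by eye from the side, and they looked neat.
- **Other things on the bench:** nothing else looked moved in the pictures.

**Small disagreements:** the scene and wrist cameras differed by 1–2 mm throughout. The tool kept a tilt of about 1° that I could not correct, with no visible effect on the pile.

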